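Shut down the wood burner and lay up the burned tiles on the tilting board

TASK

The burning is done, so first turn the wood burner's heat dial fully anticlockwise, to off. Then loosen the clamp knob of the tilting board fully, press the raised edge down until the board is level, and tighten the clamp clockwise as far as it goes. Finally lay every loose oak tile on the board, burned face up and long side along the board, in one straight row starting at the dark end block, each butted flush against its neighbour so that no gap is left; leave everything else on the table where it is.

Things in the scene. Friction and masses are not known exactly. Their poses are not given: they have to be found in the camera images.
- heat_dial (a joint): heat dial on top of the grey wood-burner control unit (box 110 x 150 x 72 mm, standing to the left). rad; 0 = off = fully anticlockwise end stop (the white pointer line then points to the unit's front, the face with two brass sockets, beside the green mark); grows clockwise seen from above up to 4.7. Light friction (0.04 N m), stays where it is left
- heat_dial_grip (a point): point on the heat dial's vertical axis, 7 mm below the top of its grip bar (about 109 mm above the table). The bar is 42 mm long, 14 mm thick and 32 mm tall, on a disc 44 mm across; x axis along the bar, z up; the frame turns with the dial. A pen lies in its rest on the unit 59 mm farther back (unit's +x at no yaw), top 97 mm above the table
- clamp (a joint): black clamp knob on top of the right-hand upright of the tilting board's stand. rad; 0 = fully loose (anticlockwise end stop), 1.3 = fully tight (clockwise end stop), seen from above. It sits over the steel brake disc at the board's end; turning takes about 0.1 N m, and it stays where it is left
- clamp_grip (a point): point on the clamp knob's vertical axis, 7 mm below the top of its grip bar (about 193 mm above the table). The bar is 46 mm long, 14 mm thick, 32 mm tall, on a disc 48 mm across; x axis along the bar, z up; the frame turns with the knob
- board (a joint): tilt of the wooden lay-up board about its long axis. rad; 0 = level, resting on its stop; positive = far edge (away from the robot) raised, at most 0.9. The pivot is stiff (0.35 N m): the board stays where it is left and is pushed down by its raised edge with 4 to 12 N
- board_top (a point): centre of the board's upper face, 9 mm above the pivot axis (pivot 100 mm above the table, so the level face lies at 109 mm). Board 180 mm wide (x) by 350 mm long (y, the long axis), 18 mm thick; frame turns with the board, x towards the far edge, y to the left along the board, z out of the face. A ledge 10 mm wide and 12 mm high runs along the near edge
- board_far_edge (a point): middle of the far, raised edge of the board, on its upper face (90 mm from the board's centre line)
- row_end (a point): on the dark end block fixed at the left end of the board (56 mm across the board, 24 mm along it, 24 mm high): centre of its face towards the free part of the board, 12 mm above the board's face. x across the board, y along the board to the left (into the block), z up when level. The row of tiles starts against this face and runs along -y on the board's centre line; there is room for four tiles
- tile_a_c (a point): centre of a loose oak tile with a crossed X burned in its upper face: 56 mm (its x) by 68 mm (its y) by 24 mm thick, about 70 g, lying face up; z up. Absent (None) in some runs. In the row its 68 mm side runs along the board. Half a turn about z makes no difference
- tile_a: the same tile; origin at the centre of its underside, 12 mm below point tile_a_c
- tile_b_c (a point): centre of a loose oak tile with a ring with a dot burned in its upper face: 56 mm (its x) by 68 mm (its y) by 24 mm thick, about 70 g, lying face up; z up. Absent (None) in some runs. In the row its 68 mm side runs along the board. Half a turn about z makes no difference
- tile_b: the same tile; origin at the centre of its underside, 12 mm below point tile_b_c
- tile_c_c (a point): centre of a loose oak tile with three chevrons burned in its upper face: 56 mm (its x) by 68 mm (its y) by 24 mm thick, about 70 g, lying face up; z up. Absent (None) in some runs. In the row its 68 mm side runs along the board. Half a turn about z makes no difference
- tile_c: the same tile; origin at the centre of its underside, 12 mm below point tile_c_c
- tile_d_c (a point): centre of a loose oak tile with a diamond burned in its upper face: 56 mm (its x) by 68 mm (its y) by 24 mm thick, about 70 g, lying face up; z up. Absent (None) in some runs. In the row its 68 mm side runs along the board. Half a turn about z makes no difference
- tile_d: the same tile; origin at the centre of its underside, 12 mm below point tile_d_c
- wax_tin_mid (a point): bystander to be left alone: round brass wax tin, 56 mm across, 32 mm tall; point at mid-height
- cuff_mid (a point): bystander to be left alone: leather bracelet (open ring), 68 mm across, 32 mm tall; point at mid-height
- liner_brush_mid (a point): bystander to be left alone: brush lying flat, 160 mm long; point at mid-height
- spool_mid (a point): bystander to be left alone: wooden thread spool standing, 36 mm across, 45 mm tall; point at mid-height
- mallet_mid (a point): bystander to be left alone: wooden mallet lying down, head 60 x 100 x 60 mm, handle 160 mm; point at mid-height
Mind the look-alikes: they are no part of the job. Leave any turquoise look-alike of the tile_d alone.

How it is judged:
By the outcome, as a careful person would: the job done as asked, in the order asked, and still so for the second after the job is handed in, with the robot touching nothing.
Of tile_a, tile_b, tile_c, tile_d only 2 to 4 are there at a start; the rules pass over those that are not, and their reading is None.
At some moment in a run one of tile_a, tile_b, tile_c, tile_d may be knocked a few centimetres aside while the robot is not near it.
Once in a run the grip may slacken for a moment while it holds something.
It also fails if it takes over 210 s, if anything falls off the work surface, if the arm or the gripper's body presses on something with over 40 N, if the wrist force passes 120 N, or if a joint passes its speed limit or range.

ROBOT

A 7-joint arm with a two-finger parallel gripper is mounted at the origin on the work surface. World frame = base frame: x ahead of the robot, y to its left, z up, the work surface at z = 0. Lengths are in m, angles in rad, forces in N, time in s.
With the tool pointing down it reaches from about 0.4 to 0.85 m from the base axis. Payload 6.9 kg.
Tool frame: the origin (TCP) lies at the very end of the fingers, on their centre line; the grasp point (between the pads) lies 19 mm behind it (ctrl.grip_point_offset is the distance from the TCP to the grasp point, in m); z points along the fingers, y is the direction in which the jaws open and shut (so a half turn about z gives the same grasp; the last joint's range is limited). The gripper opens to 85 mm and grips with 20 to 120 N. Pads are 22 mm wide; open, the fingers measure 114 mm over their backs; the gripper's body (76 mm by 85 mm) begins 54 mm behind the grasp point. The pads swing forward as they close: fully open they stand 13 mm farther back than shut.
Start: joints at [1.405, 0.507, -0.238, 1.5, 0.126, 1.149, -0.155], TCP at [0.168, -0.602, 0.231] pointing down, gripper open.
Joint ranges: [-3.08, 3.08], [-0.24, 2.05], [-1.43, 1.35], [0, 2.5], [-1.52, 4.66], [0.17, 1.96], [-2.89, 2.89]. Speed limits (rad/s): [2.39, 2.39, 3.14, 3.14, 3.14, 3.14, 3.14].

INTERFACE

Orientations are given as [roll, pitch, yaw] about the fixed x, y, z axes, in that order (R = Rz(yaw) Ry(pitch) Rx(roll)).
In Python, from workcell import ctrl, camera, finder gives the robot as it stands.
- The arm moves only by the shell command python3 -m pendant 'ROWS' [FORCE]. ROWS is JSON, a list of rows, each an object of numbers: "tx", "ty", "tz": the shift along the tool's x, y, z in m; "twist": the turn about the tool's z in degrees; "jaw": the closure, from 0 (fully open) to 1 (shut). A call has 1 to 12 rows; each row shifts and turns the commanded pose from where the row before left it, along the tool's axes as they then stand; what a row does not reach is not made up. A row lasts 1/10 s, in which the tool goes at most 50 mm and 8.59 degrees, less where a joint would pass 70% of its speed; a pose out of reach is approached as far as the arm can. A call with a gripper value outside its range is refused whole. The fingers move at their own pace and stop on an object; FORCE is the grip in N (left out, the last holds). Time passes only in rows, so rows that do not move let the fingers close. It gives the time, the measured TCP pose, the force and the opening at its end, in the units of the state.
- ctrl.read_state(): the state, without advancing time (a new reading comes with each control period).
- camera(name): name is "scene" or "top" or "wrist"; returns a dict with "color" (420x560x3 uint8, blue, green, red), "z_map" (420x560 float32, m along the optical axis (not along the pixel's ray), 0 where there is no reading), "intrinsics" (3x3 intrinsics, pixels), "view" (4x4, takes a point from world to camera coordinates). Camera axes: x right, y down, z forward; pixel columns grow to the right and rows downward; lengths in m; the calibration is good to about 2 mm. A picture is of the moment at which its call begins.
- ctrl.close_job(): hands the job in, once; it reports no verdict.
Trained networks look in the newest picture that a camera, given by its name, has taken for a name from the list of things; names that differ only in an ending like _2 or _b are one class to them, and where a whole thing is asked for, a point or a joint stands for the part that bears it (a point fixed in the world has none). Each returns a list of dicts, best first, with "confidence" (0 to 1); they miss things now and then, are a little off and sometimes report something else, mostly with a low value. They report only what shows in the picture. A call takes as long as a camera call. They do not tell look-alikes from the thing itself.
- finder.masks_of(camera, thing): "pixels" (420x560 bool, what is visible of it) and "point" ([column, row] in pixels, amid what is visible of it).
The state is a dict: "clock": time; "joints": joint angles; "qd": joint speeds; "joint_efforts": joint torques, N m; "ee_pos": TCP position; "tool_rot": TCP orientation; "wrist_force": force on the tool from outside, world axes, zero at the start; "moment": the same for the moment, N m; "finger_gap": finger opening in m.
Only numpy, scipy, OpenCV 4.12 (cv2) and the standard library are available. Lean on these libraries where they do the work, as an engineer would, in place of code of your own. Each camera call takes 0.05 s, during which the arm holds its last target. There are 200 camera calls.

## Working session

There is one attempt and no reset: what is moved stays moved. The work goes in short steps, Python scripts to look and compute and a shell command to move; the robot and the scene stay as the last step left them, time stands still between calls to the robot, and variables do not carry over. Pictures are saved under pics/ and viewed, about 12 in all and at most 16, crops included, and the job is handed in when it is done.

```bash
ls; mkdir -p pics
cat > h.py <<'E'
import numpy as np, cv2
from workcell import ctrl, camera, finder
def cloud(c):
    z=c["z_map"];K=c["intrinsics"];v,u=np.indices(z.shape)
    P=np.stack([(u-K[0,2])/K[0,0]*z,(v-K[1,2])/K[1,1]*z,z,np.ones_like(z)],-1)
    W=P@np.linalg.inv(c["view"]).T
    W=W[...,:3]; W[z<=0]=np.nan
    return W
def save(c,n): cv2.imwrite("pics/"+n+".png",c["color"])
E
python3 - <<'E'
from h import *
s=ctrl.read_state();print(s)
cs={n:camera(n) for n in("scene","top")}
cv2.imwrite("pics/a1.png",cs["scene"]["color"]);cv2.imwrite("pics/a2.png",cs["top"]["color"])
for n in cs:
  np.set_printoptions(precision=3,suppress=True)
  C=np.linalg.inv(cs[n]["view"]);print(n,C[:3,3],C[:3,2])
  W=cloud(cs[n])
  for t in["heat_dial","clamp","board","tile_a","tile_b","tile_c","tile_d","wax_tin_mid","cuff_mid","liner_brush_mid","spool_mid","mallet_mid"]:
    for m in finder.masks_of(n,t)[:3]:
      p=W[m["pixels"]];print(n,t,round(m["confidence"],2),m["point"],m["pixels"].sum(),np.nanmedian(p,0),np.nanmax(p[:,2]))
E
```

```text
pics
{'clock': 0.0, 'joints': array([ 1.40448316,  0.5083072 , -0.23754385,  1.50115027,  0.12571469,
        1.1488939 , -0.15479465]), 'qd': array([ 0.0005726 , -0.00030826,  0.00099474,  0.00095811,  0.00129108,
       -0.00099789, -0.00025216]), 'joint_efforts': array([ 1.59659253e-04, -6.20590782e+01, -2.18675070e+00, -2.49650753e+01,
        1.26681814e-02,  1.20277124e-02,  5.75010085e-05]), 'ee_pos': array([ 0.16759271, -0.60158264,  0.23044334]), 'tool_rot': array([-3.13982675e+00,  4.17694437e-05,  2.71860536e-01]), 'wrist_force': array([ 0.06500196,  0.78188011, -0.29074425]), 'moment': array([-0.03795257, -0.03610369,  0.00560171]), 'finger_gap': 0.08531154669666453}
scene [ 1.122 -0.705  1.018] [-0.472  0.534 -0.701]
scene heat_dial 0.68 [325.7, 133.0] 178 [0.407 0.32  0.1  ] 0.12275641320451591
scene clamp 0.8 [291.3, 230.1] 307 [ 0.63  -0.111  0.177] 0.20588488004745664
scene board 0.58 [342.7, 204.5] 4192 [0.638 0.092 0.128] 0.16752402127946486
scene tile_a 0.97 [149.7, 317.4] 827 [ 0.455 -0.399  0.025] 0.0327571098742887
scene tile_a 0.97 [195.3, 400.4] 1106 [ 0.684 
[... 3316 characters left out ...]
338 [ 0.4   -0.058  0.031] 0.039353623754340594
top wax_tin_mid 0.73 [383.8, 182.3] 594 [ 0.597 -0.365  0.023] 0.032107510730057465
top cuff_mid 0.75 [233.9, 271.1] 172 [0.391 0.062 0.029] 0.039400335229534456
top liner_brush_mid 0.7 [178.5, 268.1] 711 [0.381 0.193 0.017] 0.030946488861140375
top liner_brush_mid 0.2 [294.5, 170.3] 300 [ 0.617 -0.107  0.172] 0.2037981195258245
top spool_mid 0.73 [302.1, 267.4] 145 [ 0.371 -0.131  0.044] 0.05178946364245518
top spool_mid 0.15 [384.6, 178.8] 548 [ 0.599 -0.366  0.023] 0.032107510730057465
top mallet_mid 0.72 [246.3, 129.5] 1210 [0.752 0.002 0.053] 0.06663295416298576
top mallet_mid 0.57 [127.1, 260.8] 254 [0.4   0.321 0.088] 0.12105365637742294
```

Run:
```python
import cv2
a=cv2.imread("pics/a2.png")
b=cv2.resize(a[90:310,60:460],(800,440),interpolation=cv2.INTER_CUBIC);cv2.imwrite("pics/a2c.png",b)
```

```text
(no output)
```

View pics/a1.png

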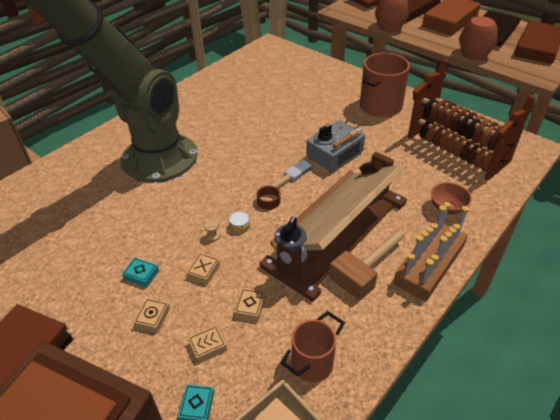

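View pics/a2c.png

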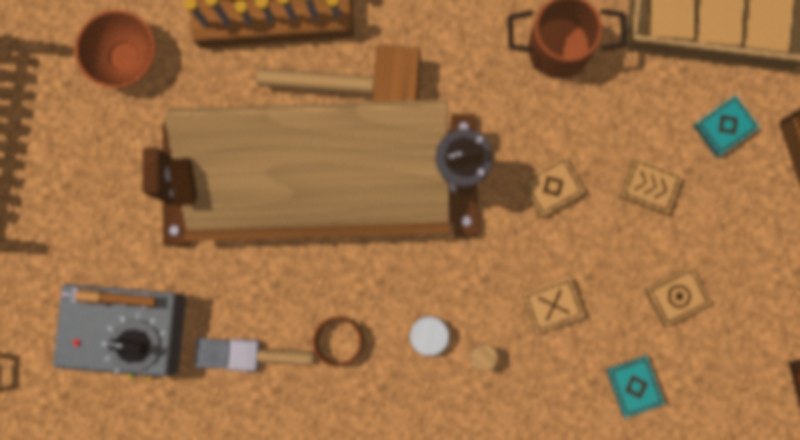

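The oak tiles are X, ring, chevrons and diamond. The two turquoise diamonds are look-alikes and stay where they are. The dial pointer points left (+y), about 90° from the green mark at the front (crop 131,377). The board is tilted, with the clamp at crop (465,157). I'll move over to the dial.

```bash
cat >> h.py <<'E'
np.set_printoptions(precision=4,suppress=True)
def go(x,y,z,yawdeg):
    "twist needed, then shift in tool axes after the twist (tool assumed down)"
    s=ctrl.read_state();p=s["ee_pos"];c=np.degrees(s["tool_rot"][2])
    tw=(c-yawdeg+180)%360-180
    a=np.radians(yawdeg);d=np.array([x,y,z])-p
    print("at",p,"yaw %.1f"%c,"| twist %.1f tx %.4f ty %.4f tz %.4f"%(tw,d[0]*np.cos(a)+d[1]*np.sin(a),d[0]*np.sin(a)-d[1]*np.cos(a),-d[2]),"t",s["clock"],"F",s["wrist_force"],"gap %.4f"%s["finger_gap"],"tilt",np.degrees(s["tool_rot"][:2]))
E
python3 -m pendant '[{"tz":-0.04,"twist":4},{"tz":-0.04,"twist":4},{"tz":-0.04,"twist":4},{"tz":-0.02,"twist":3.6},{"tx":0.035,"ty":-0.025},{"tx":0.04,"ty":-0.03},{"tx":0.04,"ty":-0.03},{"tx":0.04,"ty":-0.03},{"tx":0.04,"ty":-0.03},{"tx":0.04,"ty":-0.03},{"tx":0.04,"ty":-0.03},{"tx":0.04,"ty":-0.03}]'
python3 -m pendant '[{"ty":-0.045},{"ty":-0.045},{"ty":-0.045},{"ty":-0.045},{"ty":-0.045},{"ty":-0.045},{"ty":-0.045},{"ty":-0.045},{"tx":-0.02,"ty":-0.04},{"tx":-0.02,"ty":-0.04},{"tx":-0.02,"ty":-0.04}]'
python3 - <<'E'
from h import *
go(.40,.32,.35,-90);print(ctrl.read_state()["joints"])
c=camera("wrist");save(c,"w1");C=np.linalg.inv(c["view"]);print(C)
E
```

```text
at [ 0.1677 -0.6021  0.2313] yaw 15.6 | twist 105.6 tx -0.9221 ty -0.2323 tz -0.1187 t 1.3 F [-0.2664 -0.2889  0.8491] gap 0.0855 tilt [-179.9994    0.001 ]
[ 1.4045  0.5075 -0.2376  1.5002  0.1257  1.1489 -0.1548]
[[ 0.2681 -0.9227 -0.2769  0.2388]
 [-0.9634 -0.257  -0.0763 -0.5828]
 [-0.0007  0.2872 -0.9579  0.3742]
 [ 0.      0.      0.      1.    ]]schema error: expected keys tx, ty, tz, twist, jaw
schema error: expected keys tx, ty, tz, twist, jaw
```

```bash
python3 -m pendant '[{"tx":0,"ty":0,"tz":-0.04,"twist":4,"jaw":0},{"tx":0,"ty":0,"tz":-0.04,"twist":4,"jaw":0},{"tx":0,"ty":0,"tz":-0.04,"twist":4,"jaw":0},{"tx":0,"ty":0,"tz":-0.02,"twist":3.6,"jaw":0},{"tx":0.04,"ty":-0.03,"tz":0,"twist":0,"jaw":0},{"tx":0.04,"ty":-0.03,"tz":0,"twist":0,"jaw":0},{"tx":0.04,"ty":-0.03,"tz":0,"twist":0,"jaw":0},{"tx":0.04,"ty":-0.03,"tz":0,"twist":0,"jaw":0},{"tx":0.04,"ty":-0.03,"tz":0,"twist":0,"jaw":0},{"tx":0.04,"ty":-0.03,"tz":0,"twist":0,"jaw":0},{"tx":0.04,"ty":-0.03,"tz":0,"twist":0,"jaw":0},{"tx":0.04,"ty":-0.03,"tz":0,"twist":0,"jaw":0}]'
python3 -m pendant '[{"tx":0,"ty":-0.045,"tz":0,"twist":0,"jaw":0},{"tx":0,"ty":-0.045,"tz":0,"twist":0,"jaw":0},{"tx":0,"ty":-0.045,"tz":0,"twist":0,"jaw":0},{"tx":0,"ty":-0.045,"tz":0,"twist":0,"jaw":0},{"tx":0,"ty":-0.045,"tz":0,"twist":0,"jaw":0},{"tx":0,"ty":-0.045,"tz":0,"twist":0,"jaw":0},{"tx":0,"ty":-0.045,"tz":0,"twist":0,"jaw":0},{"tx":0,"ty":-0.045,"tz":0,"twist":0,"jaw":0},{"tx":-0.02,"ty":-0.04,"tz":0,"twist":0,"jaw":0},{"tx":-0.02,"ty":-0.04,"tz":0,"twist":0,"jaw":0},{"tx":-0.02,"ty":-0.04,"tz":0,"twist":0,"jaw":0}]'
python3 - <<'E'
from h import *
go(.40,.32,.35,-90);print(ctrl.read_state()["joints"])
c=camera("wrist");save(c,"w1");C=np.linalg.inv(c["view"]);print(C)
W=cloud(c)
for m in finder.masks_of("wrist","heat_dial")[:2]:
  p=W[m["pixels"]];print(m["confidence"],m["point"],np.nanmedian(p,0),np.nanmax(p[:,2]))
E
```

```text
clock: 2.55
ee_pos: [0.4892, -0.3608, 0.3715]
tool_rot: [3.141, -0.0, -0.001]
wrist_force: [-0.2, -0.2, 0.0]
finger_gap: 0.0852
clock: 3.65
ee_pos: [0.4271, 0.1194, 0.3714]
tool_rot: [-3.142, -0.0, -0.0]
wrist_force: [0.4, 1.2, 0.6]
finger_gap: 0.0855
at [0.4271 0.1194 0.3714] yaw -0.0 | twist 90.0 tx -0.2006 ty 0.0271 tz 0.0214 t 3.65 F [0.3564 1.1728 0.6498] gap 0.0855 tilt [-179.9964   -0.0285]
[ 0.1177  0.1394 -0.5253  1.6731  0.0717  1.3477 -1.9904]
[[-0.0007 -0.9579 -0.287   0.5007]
 [-1.      0.0004  0.001   0.119 ]
 [-0.0008  0.287  -0.9579  0.5144]
 [ 0.      0.      0.      1.    ]]
0.95 [101.9, 194.7] [0.404  0.3191 0.0986] 0.11898021661382435
```

View pics/w1.png

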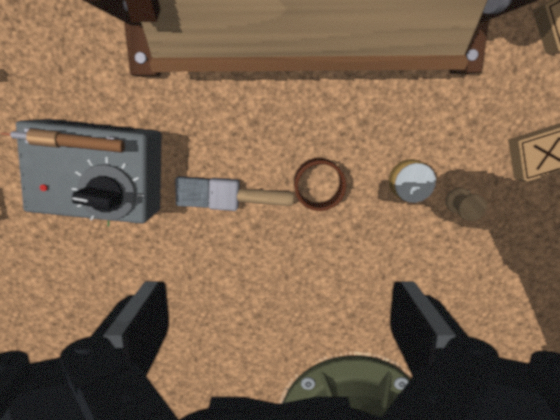

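Run:
```python
from h import *
c=camera("wrist");W=cloud(c)
def bar(W,x,y,lo,hi,r=.035):
    m=(np.hypot(W[...,0]-x,W[...,1]-y)<r)&(W[...,2]>lo)&(W[...,2]<hi)
    P=W[m];print(len(P),P.min(0),P.max(0));rc=cv2.minAreaRect((P[:,:2]*1000).astype(np.float32));print(rc)
    d=P[:,:2]-P[:,:2].mean(0);w,v=np.linalg.eigh(d.T@d);print(P.mean(0),"ang",np.degrees(np.arctan2(v[1,1],v[0,1])))
bar(W,.404,.319,.108,.13)
m=(np.abs(W[...,0]-.42)<.1)&(np.abs(W[...,1]-.33)<.12)&(np.abs(W[...,2]-.072)<.004)
print(cv2.minAreaRect((W[m][:,:2]*1000).astype(np.float32)))
t=camera("top");bar(cloud(t),.404,.319,.108,.13)
go(.402,.319,.25,90)
```

```text
545 [0.3896 0.3026 0.108 ] [0.4094 0.344  0.1192]
((399.4201965332031, 323.3262634277344), (40.89961624145508, 14.076698303222656), 79.17472076416016)
[0.4002 0.322  0.1153] ang 78.34207082578492
((417.8055419921875, 351.9903869628906), (150.785888671875, 115.07524871826172), 83.83081817626953)Traceback (most recent call last):
  File "<stdin>", line 10, in <module>
  File "<stdin>", line 5, in bar
    return umr_minimum(a, axis, None, out, keepdims, initial, where)
ValueError: zero-size array to reduction operation minimum which has no identity
```

```bash
python3 -m pendant '[{"tx":-0.007,"ty":-0.04,"tz":0,"twist":0,"jaw":0.5},{"tx":-0.007,"ty":-0.04,"tz":0,"twist":0,"jaw":0.5},{"tx":-0.007,"ty":-0.04,"tz":0,"twist":0,"jaw":0.5},{"tx":-0.007,"ty":-0.042,"tz":0,"twist":0,"jaw":0.5},{"tx":0,"ty":-0.042,"tz":0,"twist":0,"jaw":0.5},{"tx":0,"ty":0,"tz":0.03,"twist":-8,"jaw":0.5},{"tx":0,"ty":0,"tz":0.03,"twist":-8,"jaw":0.5},{"tx":0,"ty":0,"tz":0.03,"twist":-8,"jaw":0.5},{"tx":0,"ty":0,"tz":0.03,"twist":-8,"jaw":0.5},{"tx":0,"ty":0,"tz":0.03,"twist":-8,"jaw":0.5},{"tx":0,"ty":0,"tz":0.03,"twist":-8,"jaw":0.5},{"tx":0,"ty":0,"tz":0.03,"twist":-8,"jaw":0.5}]'
python3 -m pendant '[{"tx":0,"ty":0,"tz":0,"twist":-8,"jaw":0.5},{"tx":0,"ty":0,"tz":0,"twist":-8,"jaw":0.5},{"tx":0,"ty":0,"tz":0,"twist":-7,"jaw":0.5},{"tx":0,"ty":0,"tz":0,"twist":0,"jaw":0.5}]'
python3 - <<'E'
from h import *
go(.3994,.3233,.09,79)
E
```

```text
clock: 5.05
ee_pos: [0.4017, 0.3204, 0.1598]
tool_rot: [3.141, 0.0, 0.98]
wrist_force: [0.4, 0.1, -0.8]
finger_gap: 0.0427
clock: 5.45
ee_pos: [0.4016, 0.3205, 0.1606]
tool_rot: [-3.141, 0.001, 1.377]
wrist_force: [-0.2, 0.4, -0.1]
finger_gap: 0.0429
at [0.4016 0.3205 0.1606] yaw 78.9 | twist -0.1 tx 0.0023 ty -0.0027 tz 0.0706 t 5.45 F [-0.1748  0.3802 -0.1467] gap 0.0429 tilt [-179.9565    0.0406]
```

```bash
python3 -m pendant '[{"tx":0.002,"ty":-0.003,"tz":0.0,"twist":0,"jaw":0.5},{"tx":0,"ty":0,"tz":0.025,"twist":0,"jaw":0.5},{"tx":0,"ty":0,"tz":0.025,"twist":0,"jaw":0.5},{"tx":0,"ty":0,"tz":0.02,"twist":0,"jaw":0.5},{"tx":0,"ty":0,"tz":0,"twist":0,"jaw":0.9},{"tx":0,"ty":0,"tz":0,"twist":0,"jaw":1},{"tx":0,"ty":0,"tz":0,"twist":0,"jaw":1},{"tx":0,"ty":0,"tz":0,"twist":0,"jaw":1},{"tx":0,"ty":0,"tz":0,"twist":0,"jaw":1}]' 30
python3 -m pendant '[{"tx":0,"ty":0,"tz":0,"twist":-8,"jaw":1},{"tx":0,"ty":0,"tz":0,"twist":-8,"jaw":1},{"tx":0,"ty":0,"tz":0,"twist":-8,"jaw":1},{"tx":0,"ty":0,"tz":0,"twist":-8,"jaw":1},{"tx":0,"ty":0,"tz":0,"twist":-8,"jaw":1},{"tx":0,"ty":0,"tz":0,"twist":-8,"jaw":1},{"tx":0,"ty":0,"tz":0,"twist":-8,"jaw":1},{"tx":0,"ty":0,"tz":0,"twist":-8,"jaw":1},{"tx":0,"ty":0,"tz":0,"twist":-8,"jaw":1},{"tx":0,"ty":0,"tz":0,"twist":-8,"jaw":1},{"tx":0,"ty":0,"tz":0,"twist":-8,"jaw":1},{"tx":0,"ty":0,"tz":0,"twist":-6,"jaw":1}]'
python3 - <<'E'
from h import *
go(.3994,.3233,.09,174);print(ctrl.read_state()["moment"])
E
```

```text
clock: 6.35
ee_pos: [0.3983, 0.3244, 0.0918]
tool_rot: [3.141, -0.001, 1.377]
wrist_force: [2.4, 1.3, -3.1]
finger_gap: 0.0136
clock: 7.55
ee_pos: [0.3989, 0.3246, 0.0919]
tool_rot: [3.141, 0.002, 3.023]
wrist_force: [4.4, 1.5, -6.4]
finger_gap: 0.0135
at [0.3989 0.3246 0.0919] yaw 173.2 | twist -0.8 tx -0.0006 ty -0.0012 tz 0.0019 t 7.55 F [ 4.4346  1.4802 -6.3793] gap 0.0135 tilt [179.9393   0.1078]
[ 0.1935 -0.8292 -0.0527]
```

Next I'll press a little further into the end stop and watch the torque.

```bash
python3 -m pendant '[{"tx":0,"ty":0,"tz":0,"twist":-3,"jaw":1},{"tx":0,"ty":0,"tz":0,"twist":-3,"jaw":1},{"tx":0,"ty":0,"tz":0,"twist":0,"jaw":1}]'
python3 - <<'E'
from h import *
go(.3994,.3233,.09,174);print(ctrl.read_state()["moment"])
E
```

```text
clock: 7.85
ee_pos: [0.3986, 0.3248, 0.092]
tool_rot: [3.14, 0.001, 3.12]
wrist_force: [1.9, 1.1, -0.4]
finger_gap: 0.0132
at [0.3986 0.3248 0.092 ] yaw 178.8 | twist 4.8 tx -0.0009 ty -0.0014 tz 0.0020 t 7.85 F [ 1.9172  1.1353 -0.4332] gap 0.0132 tilt [179.9302   0.0373]
[ 0.1404 -0.5485 -1.6112]
```

```bash
python3 -m pendant '[{"tx":0,"ty":0,"tz":0,"twist":1,"jaw":0.7},{"tx":0,"ty":0,"tz":0,"twist":0,"jaw":0.5},{"tx":0,"ty":0,"tz":0,"twist":0,"jaw":0.5},{"tx":0,"ty":0,"tz":-0.03,"twist":0,"jaw":0.5},{"tx":0,"ty":0,"tz":-0.04,"twist":0,"jaw":0.5},{"tx":0,"ty":0,"tz":-0.04,"twist":0,"jaw":0.5},{"tx":0,"ty":0,"tz":-0.04,"twist":0,"jaw":0.5},{"tx":0,"ty":0,"tz":-0.04,"twist":0,"jaw":0.5},{"tx":0,"ty":0,"tz":-0.04,"twist":0,"jaw":0.5},{"tx":0,"ty":0,"tz":-0.03,"twist":0,"jaw":0.5},{"tx":0.03,"ty":0,"tz":0,"twist":0,"jaw":0.5}]'
python3 - <<'E'
from h import *
c=camera("wrist");W=cloud(c)
m=(np.hypot(W[...,0]-.4,W[...,1]-.321)<.035)&(W[...,2]>.108)&(W[...,2]<.13)
P=W[m];print(len(P),cv2.minAreaRect((P[:,:2]*1000).astype(np.float32)))
u=np.argwhere(m).mean(0).astype(int);print(u)
a=c["color"][max(0,u[0]-80):u[0]+80,max(0,u[1]-80):u[1]+80];cv2.imwrite("pics/w2.png",cv2.resize(a,None,fx=3,fy=3,interpolation=cv2.INTER_CUBIC))
go(.62,-.107,.35,90)
E
```

```text
clock: 8.95
ee_pos: [0.3702, 0.3266, 0.3544]
tool_rot: [3.137, 0.003, 3.102]
wrist_force: [-0.2, 0.7, -0.5]
finger_gap: 0.0431
523 ((399.27569580078125, 325.05706787109375), (13.925396919250488, 42.40095138549805), 83.8966293334961)
[202 277]
at [0.3622 0.3276 0.3535] yaw 178.2 | twist 88.2 tx -0.4346 ty 0.2578 tz 0.0035 t 9.0 F [-6.2422  1.3661 -0.0323] gap 0.0431 tilt [179.8657   0.0607]
```

View pics/w2.png

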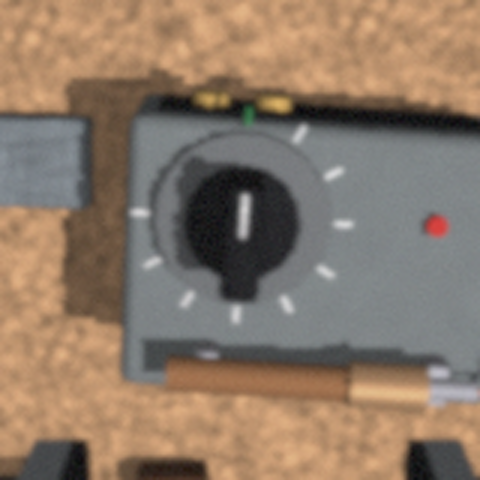

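```bash
python3 -m pendant '[{"tx":-0.03,"ty":-0.039,"tz":0,"twist":0,"jaw":0.5},{"tx":-0.03,"ty":-0.04,"tz":-0.01,"twist":0,"jaw":0.5},{"tx":-0.03,"ty":-0.04,"tz":-0.02,"twist":0,"jaw":0.5},{"tx":-0.03,"ty":-0.04,"tz":-0.02,"twist":0,"jaw":0.5},{"tx":-0.03,"ty":-0.04,"tz":0,"twist":0,"jaw":0.5},{"tx":-0.03,"ty":-0.04,"tz":0,"twist":0,"jaw":0.5},{"tx":-0.03,"ty":-0.04,"tz":0,"twist":0,"jaw":0.5},{"tx":-0.03,"ty":-0.04,"tz":0,"twist":0,"jaw":0.5},{"tx":-0.03,"ty":-0.04,"tz":0,"twist":0,"jaw":0.5},{"tx":0,"ty":-0.04,"tz":0,"twist":0,"jaw":0.5},{"tx":0,"ty":-0.025,"tz":0,"twist":0,"jaw":0.5},{"tx":0,"ty":0,"tz":0,"twist":0,"jaw":0.5}]'
python3 - <<'E'
from h import *
c=camera("wrist");W=cloud(c);save(c,"w3")
for lo in(.18,.19):
  m=(np.hypot(W[...,0]-.62,W[...,1]+.107)<.05)&(W[...,2]>lo)&(W[...,2]<.22)
  P=W[m];print(len(P),P.max(0),cv2.minAreaRect((P[:,:2]*1000).astype(np.float32)))
# board plane
m=(W[...,2]>.06)&(W[...,2]<.19)&(W[...,1]>-.05)&(W[...,1]<.2)&(W[...,0]>.55)&(W[...,0]<.7)
P=W[m];q=np.linalg.lstsq(np.c_[P[:,:2],np.ones(len(P))],P[:,2],rcond=None)[0];print("plane",q,np.degrees(np.arctan(np.hypot(*q[:2]))))
go(.62,-.107,.35,90)
E
```

```text
clock: 10.2
ee_pos: [0.618, -0.1058, 0.397]
tool_rot: [-3.141, -0.002, 3.1]
wrist_force: [0.3, -0.3, -0.7]
finger_gap: 0.0426
873 [ 0.6334 -0.0831  0.2029] ((621.325927734375, -105.96644592285156), (14.678629875183105, 45.4816780090332), 16.124256134033203)
788 [ 0.6334 -0.0831  0.2029] ((621.298095703125, -105.95828247070312), (14.574909210205078, 45.488380432128906), 15.829645156860352)
plane [ 0.7651  0.0061 -0.3632] 37.42031867922342
at [ 0.6177 -0.103   0.3974] yaw 177.8 | twist 87.8 tx -0.0040 ty 0.0023 tz 0.0474 t 10.25 F [ 0.1994  0.7994 -0.2529] gap 0.0429 tilt [179.9882  -0.0713]
```

View pics/w3.png

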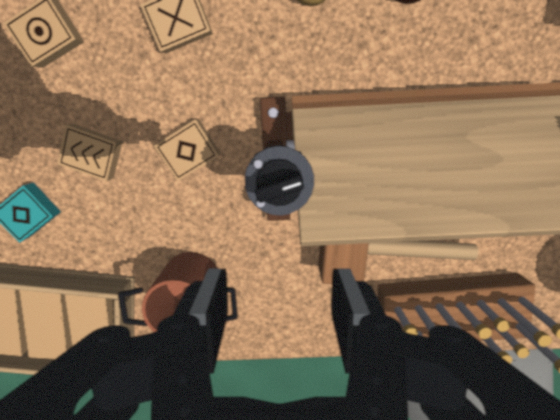

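```bash
python3 -m pendant '[{"tx":-0.0035,"ty":-0.003,"tz":0.02,"twist":8,"jaw":0.5},{"tx":0,"ty":0,"tz":0.02,"twist":8,"jaw":0.5},{"tx":0,"ty":0,"tz":0.02,"twist":8,"jaw":0.5},{"tx":0,"ty":0,"tz":0.02,"twist":8,"jaw":0.5},{"tx":0,"ty":0,"tz":0.02,"twist":8,"jaw":0.5},{"tx":0,"ty":0,"tz":0.02,"twist":8,"jaw":0.5},{"tx":0,"ty":0,"tz":0.02,"twist":8,"jaw":0.5},{"tx":0,"ty":0,"tz":0.0,"twist":8,"jaw":0.5},{"tx":0,"ty":0,"tz":0.0,"twist":7.8,"jaw":0.5},{"tx":0,"ty":0,"tz":0.0,"twist":0,"jaw":0.5}]'
python3 - <<'E'
from h import *
go(.6213,-.106,.175,106)
E
```

```text
clock: 11.25
ee_pos: [0.6209, -0.1022, 0.2586]
tool_rot: [3.142, 0.0, 1.854]
wrist_force: [0.0, -0.0, 0.5]
finger_gap: 0.0426
at [ 0.6209 -0.1022  0.2586] yaw 106.2 | twist 0.2 tx -0.0038 ty -0.0007 tz 0.0836 t 11.25 F [ 0.037  -0.0007  0.4506] gap 0.0426 tilt [179.9985   0.01  ]
```

```bash
python3 -m pendant '[{"tx":-0.004,"ty":-0.0005,"tz":0.02,"twist":0,"jaw":0.5},{"tx":0,"ty":0,"tz":0.03,"twist":0,"jaw":0.5},{"tx":0,"ty":0,"tz":0.02,"twist":0,"jaw":0.5},{"tx":0,"ty":0,"tz":0.013,"twist":0,"jaw":0.5},{"tx":0,"ty":0,"tz":0,"twist":0,"jaw":0.9},{"tx":0,"ty":0,"tz":0,"twist":0,"jaw":1},{"tx":0,"ty":0,"tz":0,"twist":0,"jaw":1},{"tx":0,"ty":0,"tz":0,"twist":0,"jaw":1},{"tx":0,"ty":0,"tz":0,"twist":0,"jaw":1}]' 50
python3 -m pendant '[{"tx":0,"ty":0,"tz":0,"twist":-8,"jaw":1},{"tx":0,"ty":0,"tz":0,"twist":-8,"jaw":1},{"tx":0,"ty":0,"tz":0,"twist":-8,"jaw":1},{"tx":0,"ty":0,"tz":0,"twist":0,"jaw":1}]'
python3 - <<'E'
from h import *
go(.6213,-.106,.175,106);print(ctrl.read_state()["moment"])
E
```

```text
clock: 12.15
ee_pos: [0.6215, -0.1078, 0.1761]
tool_rot: [-3.141, -0.0, 1.854]
wrist_force: [-5.7, 1.2, 3.8]
finger_gap: 0.0128
clock: 12.55
ee_pos: [0.6221, -0.1075, 0.1761]
tool_rot: [3.14, -0.0, 2.275]
wrist_force: [-4.7, 1.5, 4.8]
finger_gap: 0.0134
at [ 0.6221 -0.1075  0.1761] yaw 130.3 | twist 24.3 tx 0.0017 ty -0.0003 tz 0.0011 t 12.55 F [-4.6733  1.5263  4.8117] gap 0.0134 tilt [179.9194  -0.0253]
[0.4709 0.9781 0.0766]
```

```bash
for i in 1; do python3 -m pendant '[{"tx":0,"ty":0,"tz":0,"twist":-7,"jaw":1},{"tx":0,"ty":0,"tz":0,"twist":-7,"jaw":1},{"tx":0,"ty":0,"tz":0,"twist":-6,"jaw":1},{"tx":0,"ty":0,"tz":0,"twist":0,"jaw":1}]'; python3 -c '
from h import *
print(ctrl.read_state()["moment"])'; done
python3 -m pendant '[{"tx":0,"ty":0,"tz":0,"twist":-5,"jaw":1},{"tx":0,"ty":0,"tz":0,"twist":-5,"jaw":1},{"tx":0,"ty":0,"tz":0,"twist":0,"jaw":1}]'; python3 -c '
from h import *
print(ctrl.read_state()["moment"])'
```

```text
clock: 12.95
ee_pos: [0.6224, -0.1071, 0.1761]
tool_rot: [3.139, 0.0, 2.62]
wrist_force: [-2.9, 2.6, 5.2]
finger_gap: 0.0131
[0.8831 0.6898 0.0962]
clock: 13.25
ee_pos: [0.6225, -0.1068, 0.1761]
tool_rot: [3.139, 0.001, 2.794]
wrist_force: [-2.3, 4.8, 4.3]
finger_gap: 0.0132
[1.1141 0.6003 0.0739]
```

```bash
python3 -m pendant '[{"tx":0,"ty":0,"tz":0,"twist":-5,"jaw":1},{"tx":0,"ty":0,"tz":0,"twist":-5,"jaw":1},{"tx":0,"ty":0,"tz":0,"twist":0,"jaw":1}]'; python3 -c '
from h import *
print(ctrl.read_state()["moment"])'
python3 -m pendant '[{"tx":0,"ty":0,"tz":0,"twist":-5,"jaw":1},{"tx":0,"ty":0,"tz":0,"twist":-5,"jaw":1},{"tx":0,"ty":0,"tz":0,"twist":0,"jaw":1}]'; python3 -c '
from h import *
print(ctrl.read_state()["moment"])'
```

```text
clock: 13.55
ee_pos: [0.6225, -0.1065, 0.1761]
tool_rot: [3.139, 0.001, 2.969]
wrist_force: [-2.4, 5.2, 4.3]
finger_gap: 0.013
[1.2302 0.5438 0.1296]
clock: 13.85
ee_pos: [0.6225, -0.1062, 0.1761]
tool_rot: [3.139, 0.002, -3.14]
wrist_force: [-2.4, 5.0, 3.8]
finger_gap: 0.0132
[1.3859 0.5717 0.1244]
```

```bash
python3 -m pendant '[{"tx":0,"ty":0,"tz":0,"twist":-3,"jaw":1},{"tx":0,"ty":0,"tz":0,"twist":-3,"jaw":1},{"tx":0,"ty":0,"tz":0,"twist":0,"jaw":1}]'; python3 -c '
from h import *
print(ctrl.read_state()["moment"])'
```

```text
clock: 14.15
ee_pos: [0.6231, -0.1064, 0.1763]
tool_rot: [3.138, 0.003, -3.039]
wrist_force: [-0.2, 6.9, 3.9]
finger_gap: 0.0131
[ 1.4747  0.0707 -1.3494]
```

```bash
python3 -m pendant '[{"tx":0,"ty":0,"tz":0,"twist":2,"jaw":0.7},{"tx":0,"ty":0,"tz":0,"twist":0,"jaw":0.5},{"tx":0,"ty":0,"tz":0,"twist":0,"jaw":0.5},{"tx":0,"ty":0,"tz":-0.02,"twist":0,"jaw":0.5},{"tx":0,"ty":0,"tz":-0.04,"twist":0,"jaw":0.5},{"tx":0,"ty":0,"tz":-0.04,"twist":4,"jaw":0.5},{"tx":-0.01,"ty":0.04,"tz":0,"twist":0,"jaw":1},{"tx":-0.01,"ty":0.04,"tz":0,"twist":0,"jaw":1},{"tx":-0.01,"ty":0.04,"tz":0,"twist":0,"jaw":1},{"tx":-0.01,"ty":0.04,"tz":0,"twist":0,"jaw":1},{"tx":-0.012,"ty":0.04,"tz":0,"twist":0,"jaw":1},{"tx":0,"ty":0,"tz":0,"twist":0,"jaw":1}]'
python3 - <<'E'
from h import *
go(.675,.09,.175,180)
c=camera("wrist");W=cloud(c)
for lo in(.18,.19):
  m=(np.hypot(W[...,0]-.62,W[...,1]+.107)<.05)&(W[...,2]>lo)&(W[...,2]<.22)
  P=W[m];print(len(P));len(P)>20 and print(cv2.minAreaRect((P[:,:2]*1000).astype(np.float32)))
E
```

```text
clock: 15.35
ee_pos: [0.6726, 0.0995, 0.2755]
tool_rot: [3.138, 0.001, -3.131]
wrist_force: [0.2, 1.1, 0.2]
finger_gap: -0.0
at [0.6726 0.0995 0.2755] yaw -179.4 | twist 0.6 tx -0.0024 ty -0.0095 tz 0.1005 t 15.35 F [0.2315 1.0986 0.1533] gap -0.0000 tilt [179.7976   0.0335]
0
0
```

```bash
python3 -m pendant '[{"tx":0,"ty":0,"tz":0.04,"twist":0,"jaw":1},{"tx":0,"ty":0,"tz":0.04,"twist":0,"jaw":1},{"tx":0,"ty":0,"tz":0.02,"twist":0,"jaw":1},{"tx":0,"ty":0,"tz":0.01,"twist":0,"jaw":1},{"tx":0,"ty":0,"tz":0.01,"twist":0,"jaw":1},{"tx":0,"ty":0,"tz":0.01,"twist":0,"jaw":1},{"tx":0,"ty":0,"tz":0.01,"twist":0,"jaw":1}]'
python3 -m pendant '[{"tx":0,"ty":0,"tz":0.008,"twist":0,"jaw":1},{"tx":0,"ty":0,"tz":0.008,"twist":0,"jaw":1},{"tx":0,"ty":0,"tz":0.005,"twist":0,"jaw":1},{"tx":0,"ty":0,"tz":0,"twist":0,"jaw":1}]'
```

```text
clock: 16.1
ee_pos: [0.6751, 0.0921, 0.1376]
tool_rot: [3.14, 0.005, -3.14]
wrist_force: [0.7, 0.4, 8.1]
finger_gap: 0.0003
clock: 16.5
ee_pos: [0.6752, 0.092, 0.1161]
tool_rot: [3.14, 0.005, -3.14]
wrist_force: [1.3, 0.3, 1.5]
finger_gap: 0.0004
```

```bash
python3 -m pendant '[{"tx":0,"ty":0,"tz":0.004,"twist":0,"jaw":1},{"tx":0,"ty":0,"tz":0.002,"twist":0,"jaw":1},{"tx":0,"ty":0,"tz":0,"twist":0,"jaw":1}]'
python3 -m pendant '[{"tx":0,"ty":0,"tz":0.002,"twist":0,"jaw":1},{"tx":0,"ty":0,"tz":0.001,"twist":0,"jaw":1},{"tx":0,"ty":0,"tz":0,"twist":0,"jaw":1}]'
```

```text
clock: 16.8
ee_pos: [0.6755, 0.092, 0.1104]
tool_rot: [3.14, 0.005, -3.14]
wrist_force: [3.4, 0.4, 4.6]
finger_gap: -0.0002
clock: 17.1
ee_pos: [0.6757, 0.092, 0.1091]
tool_rot: [3.141, 0.007, -3.141]
wrist_force: [1.4, -1.8, 15.2]
finger_gap: -0.0002
```

```bash
python3 -m pendant '[{"tx":0,"ty":0,"tz":0.001,"twist":0,"jaw":1},{"tx":0,"ty":0,"tz":0,"twist":0,"jaw":1},{"tx":0,"ty":0,"tz":-0.04,"twist":0,"jaw":1},{"tx":0,"ty":0,"tz":-0.05,"twist":0,"jaw":1},{"tx":0,"ty":0,"tz":-0.05,"twist":0,"jaw":0.5},{"tx":0.01,"ty":-0.04,"tz":0,"twist":0,"jaw":0.5},{"tx":0.01,"ty":-0.04,"tz":0,"twist":0,"jaw":0.5},{"tx":0.01,"ty":-0.04,"tz":0,"twist":-1,"jaw":0.5},{"tx":0.01,"ty":-0.04,"tz":0,"twist":0,"jaw":0.5},{"tx":0.014,"ty":-0.038,"tz":0,"twist":0,"jaw":0.5},{"tx":0,"ty":0,"tz":0,"twist":0,"jaw":0.5}]'
python3 - <<'E'
from h import *
c=camera("wrist");W=cloud(c)
for lo in(.18,.19):
  m=(np.hypot(W[...,0]-.62,W[...,1]+.107)<.05)&(W[...,2]>lo)&(W[...,2]<.22)
  P=W[m];print(len(P));len(P)>20 and print(cv2.minAreaRect((P[:,:2]*1000).astype(np.float32)))
go(.6218,-.1065,.175,181.5)
m=(W[...,2]>.09)&(W[...,2]<.13)&(W[...,1]>-.05)&(W[...,1]<.1)&(W[...,0]>.55)&(W[...,0]<.69)
P=W[m];q=np.linalg.lstsq(np.c_[P[:,:2],np.ones(len(P))],P[:,2],rcond=None)[0];print("plane",q,np.median(P[:,2]))
E
```

```text
clock: 18.2
ee_pos: [0.6202, -0.1147, 0.2439]
tool_rot: [-3.138, -0.001, -3.132]
wrist_force: [-0.2, -0.2, -0.0]
finger_gap: 0.0427
2234
((620.4519653320312, -106.20467376708984), (45.1786003112793, 13.864557266235352), 0.319941908121109)
2127
((620.4519653320312, -106.20467376708984), (45.1786003112793, 13.864557266235352), 0.319941908121109)
at [ 0.6207 -0.111   0.2443] yaw -179.2 | twist -0.7 tx -0.0013 ty 0.0045 tz 0.0693 t 18.25 F [-0.0309  0.6444 -0.2401] gap 0.0427 tilt [-179.9178   -0.023 ]
plane [0.0003 0.0008 0.1093] 0.10950529800614278
```

```bash
python3 -m pendant '[{"tx":0,"ty":0.0045,"tz":0.01,"twist":0,"jaw":0.5},{"tx":0,"ty":0,"tz":0.03,"twist":0,"jaw":0.5},{"tx":0,"ty":0,"tz":0.02,"twist":0,"jaw":0.5},{"tx":0,"ty":0,"tz":0.009,"twist":0,"jaw":0.5},{"tx":0,"ty":0,"tz":0,"twist":0,"jaw":0.9},{"tx":0,"ty":0,"tz":0,"twist":0,"jaw":1},{"tx":0,"ty":0,"tz":0,"twist":0,"jaw":1},{"tx":0,"ty":0,"tz":0,"twist":0,"jaw":1},{"tx":0,"ty":0,"tz":0,"twist":0,"jaw":1}]' 50
python3 -m pendant '[{"tx":0,"ty":0,"tz":0,"twist":7,"jaw":1},{"tx":0,"ty":0,"tz":0,"twist":7,"jaw":1},{"tx":0,"ty":0,"tz":0,"twist":7,"jaw":1},{"tx":0,"ty":0,"tz":0,"twist":7,"jaw":1},{"tx":0,"ty":0,"tz":0,"twist":7,"jaw":1},{"tx":0,"ty":0,"tz":0,"twist":7,"jaw":1},{"tx":0,"ty":0,"tz":0,"twist":7,"jaw":1},{"tx":0,"ty":0,"tz":0,"twist":7,"jaw":1},{"tx":0,"ty":0,"tz":0,"twist":7,"jaw":1},{"tx":0,"ty":0,"tz":0,"twist":7,"jaw":1},{"tx":0,"ty":0,"tz":0,"twist":0,"jaw":1}]'
python3 - <<'E'
from h import *
go(.6218,-.1065,.175,106);print(ctrl.read_state()["moment"])
E
python3 -m pendant '[{"tx":0,"ty":0,"tz":0,"twist":3,"jaw":1},{"tx":0,"ty":0,"tz":0,"twist":3,"jaw":1},{"tx":0,"ty":0,"tz":0,"twist":2,"jaw":1},{"tx":0,"ty":0,"tz":0,"twist":0,"jaw":1}]'
python3 - <<'E'
from h import *
go(.6218,-.1065,.175,106);print(ctrl.read_state()["moment"])
E
```

```text
clock: 19.15
ee_pos: [0.6212, -0.106, 0.1754]
tool_rot: [-3.136, -0.001, -3.125]
wrist_force: [0.1, -9.5, -2.3]
finger_gap: 0.013
clock: 20.25
ee_pos: [0.621, -0.1064, 0.1755]
tool_rot: [-3.139, 0.006, 1.933]
wrist_force: [0.2, -10.9, -5.6]
finger_gap: 0.0131
at [ 0.621  -0.1064  0.1755] yaw 110.7 | twist 4.7 tx -0.0003 ty 0.0007 tz 0.0005 t 20.25 F [  0.1999 -10.8915  -5.5982] gap 0.0131 tilt [-179.851     0.3386]
[-2.1053 -0.1307 -0.1101]
clock: 20.65
ee_pos: [0.6209, -0.1061, 0.1755]
tool_rot: [-3.14, 0.006, 1.799]
wrist_force: [-1.2, -10.9, -4.2]
finger_gap: 0.0128
at [ 0.6209 -0.1061  0.1755] yaw 103.1 | twist -2.9 tx -0.0006 ty 0.0008 tz 0.0005 t 20.65 F [ -1.1644 -10.9377  -4.1509] gap 0.0128 tilt [-179.8863    0.3626]
[-2.2744  0.1121  1.0639]
```

```bash
python3 -m pendant '[{"tx":0,"ty":0,"tz":0,"twist":2,"jaw":1},{"tx":0,"ty":0,"tz":0,"twist":0,"jaw":1},{"tx":0,"ty":0,"tz":0,"twist":-2,"jaw":0.7},{"tx":0,"ty":0,"tz":0,"twist":0,"jaw":0.4},{"tx":0,"ty":0,"tz":0,"twist":0,"jaw":0.4},{"tx":0,"ty":0,"tz":-0.02,"twist":0,"jaw":0},{"tx":0,"ty":0,"tz":-0.04,"twist":0,"jaw":0},{"tx":0,"ty":0,"tz":-0.04,"twist":4,"jaw":0},{"tx":0,"ty":0,"tz":-0.04,"twist":4,"jaw":0},{"tx":0,"ty":0,"tz":-0.03,"twist":5,"jaw":0}]'
python3 -m pendant '[{"tx":-0.04,"ty":-0.02,"tz":0,"twist":0,"jaw":0},{"tx":-0.04,"ty":-0.02,"tz":0,"twist":0,"jaw":0},{"tx":-0.04,"ty":-0.02,"tz":0,"twist":0,"jaw":0},{"tx":-0.04,"ty":-0.02,"tz":0,"twist":0,"jaw":0},{"tx":-0.04,"ty":-0.02,"tz":0,"twist":0,"jaw":0},{"tx":0,"ty":0,"tz":0,"twist":0,"jaw":0}]'
cat >> h.py <<'E'
def tiles(cam="wrist",zlo=.015,zhi=.031):
    c=camera(cam);W=cloud(c);out=[];hsv=cv2.cvtColor(c["color"],cv2.COLOR_BGR2HSV)
    for m in finder.masks_of(cam,"tile_a"):
        px=cv2.dilate(m["pixels"].astype(np.uint8),np.ones((9,9)))>0
        k=px&(W[...,2]>zlo)&(W[...,2]<zhi)
        if k.sum()<50: continue
        r=cv2.minAreaRect((W[k][:,:2]*1000).astype(np.float32))
        (w,h),a=r[1],r[2]
        if w>h:a+=90   # a: yaw such that long side is at a+90 -> direction of SHORT side
        print("conf %.2f px"%m["confidence"],np.round(m["point"]),"ctr",np.round(r[0],1),"size",np.round(r[1],1),"shortdir %.1f"%(a%180),"hue",np.median(hsv[m["pixels"]][:,0]),"z %.3f"%np.median(W[k][:,2]))
    return c,W
E
python3 - <<'E'
from h import *
go(.52,-.31,.37,90)
c,W=tiles();save(c,"w4")
m=(np.hypot(W[...,0]-.62,W[...,1]+.107)<.05)&(W[...,2]>.19)&(W[...,2]<.22);P=W[m];print(len(P));len(P)>20 and print(cv2.minAreaRect((P[:,:2]*1000).astype(np.float32)))
E
```

```text
clock: 21.65
ee_pos: [0.6216, -0.1009, 0.3487]
tool_rot: [3.138, -0.001, 1.572]
wrist_force: [0.8, -0.2, -0.7]
finger_gap: 0.0853
clock: 22.25
ee_pos: [0.5187, -0.3098, 0.3448]
tool_rot: [-3.14, 0.003, 1.563]
wrist_force: [0.4, -0.1, -0.3]
finger_gap: 0.0855
at [ 0.5187 -0.3098  0.3448] yaw 89.5 | twist -0.5 tx -0.0002 ty 0.0013 tz -0.0252 t 22.25 F [ 0.3971 -0.0555 -0.3241] gap 0.0855 tilt [-179.9022    0.1591]
conf 0.84 px [343. 207.] ctr [ 599.5 -367. ] size [68.3 56.5] shortdir 157.2 hue 16.0 z 0.024
conf 0.82 px [347.  98.] ctr [ 601.8 -231.6] size [56.5 68.1] shortdir 28.2 hue 16.0 z 0.024
conf 0.82 px [391. 273.] ctr [ 681.4 -475.7] size [56.  69.2] shortdir 33.6 hue 89.0 z 0.024
conf 0.72 px [210.  92.] ctr [ 439.3 -226.5] size [56.3 68.5] shortdir 18.2 hue 16.0 z 0.024
conf 0.61 px [131. 185.] ctr [ 327.2 -333.9] size [69.3 56.2] shortdir 107.7 hue 90.0 z 0.024
0
```

View pics/w4.png

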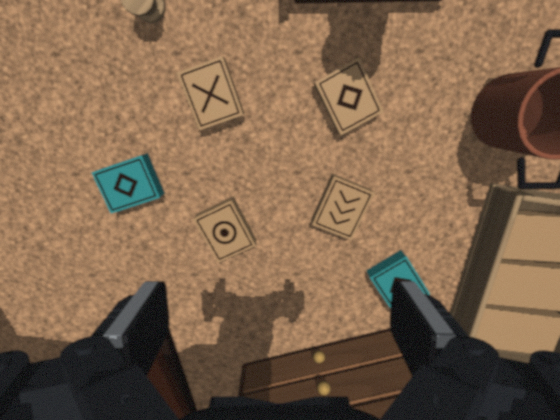

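Run:
```python
from h import *
for n in("top","scene"):
  W=cloud(camera(n))
  m=(W[...,2]>.127)&(W[...,2]<.14)&(W[...,1]>.19)&(W[...,1]<.30)&(abs(W[...,0]-.62)<.06);P=W[m];print(n,len(P));len(P)>20 and print(P.min(0),P.max(0),cv2.minAreaRect((P[:,:2]*1000).astype(np.float32)))
  m=(W[...,2]>.104)&(W[...,2]<.115)&(W[...,1]>-.1)&(W[...,1]<.30)&(abs(W[...,0]-.62)<.12);P=W[m];print(n,len(P));len(P)>20 and print(cv2.minAreaRect((P[:,:2]*1000).astype(np.float32)),np.median(P[:,2]))
go(.6018,-.2316,.06,118.2)
```

```text
top 442
[0.5886 0.2365 0.1271] [0.6476 0.2965 0.1397] ((618.02197265625, 266.4881591796875), (60.02340316772461, 59.03954315185547), 89.87411499023438)
top 8138
((619.7095336914062, 90.76207733154297), (180.72206115722656, 373.13055419921875), 0.4455052316188812) 0.1084054675085554
scene 337
[0.5882 0.2361 0.1271] [0.6506 0.2999 0.14  ] ((620.46533203125, 268.2261962890625), (62.375179290771484, 62.460166931152344), 3.2884562015533447)
scene 6267
((626.398681640625, 100.9704818725586), (390.6500244140625, 181.1950225830078), 88.91805267333984) 0.11060700382167432
at [ 0.5225 -0.3008  0.3458] yaw 90.3 | twist -27.9 tx 0.0235 ty 0.1026 tz 0.2858 t 22.45 F [ 0.5268  0.1932 -0.3291] gap 0.0853 tilt [179.9284  -0.0409]
```

```bash
python3 -m pendant '[{"tx":0.034,"ty":0.04,"tz":0.03,"twist":0,"jaw":0},{"tx":0.035,"ty":0.039,"tz":0.03,"twist":0,"jaw":0},{"tx":0,"ty":0,"tz":0.045,"twist":-7,"jaw":0},{"tx":0,"ty":0,"tz":0.045,"twist":-7,"jaw":0},{"tx":0,"ty":0,"tz":0.045,"twist":-7,"jaw":0},{"tx":0,"ty":0,"tz":0.045,"twist":-7,"jaw":0},{"tx":0,"ty":0,"tz":0,"twist":0,"jaw":0}]'
python3 - <<'E'
from h import *
go(.6018,-.2316,.0,118.2)
E
```

```text
clock: 23.15
ee_pos: [0.584, -0.2432, 0.1099]
tool_rot: [-3.135, -0.008, 2.067]
wrist_force: [-1.1, -0.1, -0.0]
finger_gap: 0.0854
at [ 0.584  -0.2432  0.1099] yaw 118.4 | twist 0.2 tx 0.0018 ty 0.0211 tz 0.1099 t 23.15 F [-1.1227 -0.117  -0.0195] gap 0.0854 tilt [-179.6475   -0.4414]
```

```bash
python3 -m pendant '[{"tx":0.0018,"ty":0.02,"tz":0.04,"twist":0,"jaw":0},{"tx":0,"ty":0,"tz":0,"twist":0,"jaw":0},{"tx":0,"ty":0,"tz":0,"twist":0,"jaw":0}]'
python3 - <<'E'
from h import *
go(.6018,-.2316,.0,118.2)
E
```

```text
clock: 23.45
ee_pos: [0.6051, -0.2327, 0.0776]
tool_rot: [3.14, 0.0, 2.062]
wrist_force: [0.1, -0.4, 0.7]
finger_gap: 0.0853
at [ 0.6051 -0.2327  0.0776] yaw 118.1 | twist -0.1 tx 0.0025 ty -0.0023 tz 0.0776 t 23.45 F [ 0.0844 -0.369   0.6609] gap 0.0853 tilt [179.9166   0.0217]
```

```bash
python3 -m pendant '[{"tx":0.0025,"ty":-0.002,"tz":0.03,"twist":0,"jaw":0},{"tx":0,"ty":0,"tz":0.03,"twist":0,"jaw":0},{"tx":0,"ty":0,"tz":0.016,"twist":0,"jaw":0},{"tx":0,"ty":0,"tz":0,"twist":0,"jaw":0},{"tx":0,"ty":0,"tz":0,"twist":0,"jaw":0.6},{"tx":0,"ty":0,"tz":0,"twist":0,"jaw":0.8},{"tx":0,"ty":0,"tz":0,"twist":0,"jaw":0.8},{"tx":0,"ty":0,"tz":0,"twist":0,"jaw":0.8}]' 50
python3 - <<'E'
from h import *
go(.6018,-.2316,.0,118.2)
E
```

```text
clock: 24.25
ee_pos: [0.6021, -0.2331, 0.0018]
tool_rot: [3.139, 0.002, 2.062]
wrist_force: [-0.5, 0.3, 7.0]
finger_gap: 0.0549
at [ 0.6021 -0.2331  0.0018] yaw 118.2 | twist -0.0 tx 0.0015 ty 0.0004 tz 0.0018 t 24.25 F [-0.5027  0.2594  7.0425] gap 0.0549 tilt [179.8705   0.1325]
```

```bash
python3 -m pendant '[{"tx":0,"ty":0,"tz":-0.03,"twist":0,"jaw":0.8},{"tx":0,"ty":0,"tz":-0.045,"twist":0,"jaw":0.8},{"tx":0,"ty":0,"tz":-0.045,"twist":7,"jaw":0.8},{"tx":0,"ty":0,"tz":-0.045,"twist":7,"jaw":0.8},{"tx":0,"ty":0,"tz":-0.045,"twist":7,"jaw":0.8},{"tx":0,"ty":0,"tz":-0.045,"twist":6.8,"jaw":0.8},{"tx":0.04,"ty":0.005,"tz":-0.01,"twist":0,"jaw":0.8},{"tx":0.04,"ty":0.005,"tz":0,"twist":0,"jaw":0.8},{"tx":0.04,"ty":0.005,"tz":0,"twist":0,"jaw":0.8},{"tx":0.04,"ty":0.002,"tz":0,"twist":0,"jaw":0.8},{"tx":0.04,"ty":0,"tz":0,"twist":0,"jaw":0.8},{"tx":0.04,"ty":0,"tz":0,"twist":0,"jaw":0.8}]'
python3 -m pendant '[{"tx":0.04,"ty":0,"tz":0,"twist":0,"jaw":0.8},{"tx":0.04,"ty":0,"tz":0,"twist":0,"jaw":0.8},{"tx":0.04,"ty":0,"tz":0,"twist":0,"jaw":0.8},{"tx":0.04,"ty":0,"tz":0,"twist":0,"jaw":0.8},{"tx":0.02,"ty":0,"tz":0,"twist":0,"jaw":0.8},{"tx":0,"ty":0,"tz":0,"twist":0,"jaw":0.8},{"tx":0,"ty":0,"tz":0,"twist":0,"jaw":0.8}]'
python3 - <<'E'
from h import *
go(.6195,.197,.15,90.4)
c=camera("wrist");W=cloud(c);save(c,"w5")
m=(W[...,2]>.125)&(W[...,2]<.14)&(W[...,1]>.20)&(W[...,1]<.262)&(abs(W[...,0]-.62)<.06);P=W[m];print(len(P));len(P)>20 and print(P.min(0),P.max(0),cv2.minAreaRect((P[:,:2]*1000).astype(np.float32)))
m=(W[...,2]>.104)&(W[...,2]<.115)&(W[...,1]>-.1)&(W[...,1]<.30)&(abs(W[...,0]-.62)<.12);P=W[m];print(len(P));len(P)>20 and print(cv2.minAreaRect((P[:,:2]*1000).astype(np.float32)),np.median(P[:,2]))
E
```

```text
clock: 25.45
ee_pos: [0.6159, 0.0091, 0.2656]
tool_rot: [3.14, -0.0, 1.578]
wrist_force: [1.0, 0.3, 0.3]
finger_gap: 0.0552
clock: 26.15
ee_pos: [0.6149, 0.1874, 0.2652]
tool_rot: [3.141, 0.0, 1.578]
wrist_force: [-0.8, -0.7, -0.2]
finger_gap: 0.0548
at [0.6149 0.1874 0.2652] yaw 90.4 | twist 0.0 tx 0.0095 ty 0.0047 tz 0.1152 t 26.15 F [-0.7666 -0.6813 -0.242 ] gap 0.0548 tilt [179.9632   0.0147]
2784
[0.5909 0.2383 0.1305] [0.647  0.2619 0.1358] ((618.9124145507812, 250.10275268554688), (56.05683517456055, 23.270748138427734), 0.42355573177337646)
24921
((624.737548828125, 126.48795318603516), (170.68646240234375, 298.8162536621094), 0.460397332906723) 0.10930507795188193
```

View pics/w5.png

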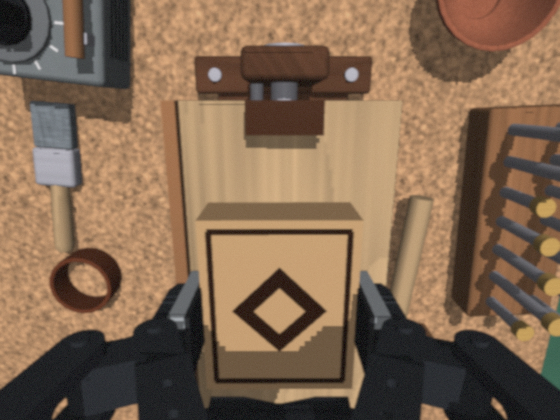

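```bash
cat >> h.py <<'E'
def held():
    c=camera("wrist");W=cloud(c);s=ctrl.read_state();p=s["ee_pos"]
    m=(abs(W[...,2]-p[2]-.022)<.008)&(np.hypot(W[...,0]-p[0],W[...,1]-p[1])<.05)
    P=W[m];r=cv2.minAreaRect((P[:,:2]*1000).astype(np.float32));print("held",len(P),r,"top z-TCP",np.median(P[:,2])-p[2],"tcp",p)
E
python3 - <<'E'
from h import *
held()
E
```

```text
held 29139 ((615.8668823242188, 187.72225952148438), (82.63249206542969, 69.29161834716797), 0.235281839966774) top z-TCP 0.022684533711686328 tcp [0.6154 0.1857 0.2648]
```

```bash
python3 -m pendant '[{"tx":0.0125,"ty":0.004,"tz":0.01,"twist":0,"jaw":0.8},{"tx":0,"ty":0,"tz":0.04,"twist":0,"jaw":0.8},{"tx":0,"ty":0,"tz":0.04,"twist":0,"jaw":0.8},{"tx":0,"ty":0,"tz":0.04,"twist":0,"jaw":0.8},{"tx":0,"ty":0,"tz":0.015,"twist":0,"jaw":0.8},{"tx":0,"ty":0,"tz":0,"twist":0,"jaw":0.8},{"tx":0,"ty":0,"tz":0,"twist":0,"jaw":0.8}]'
python3 - <<'E'
from h import *
go(.6193,.202,.1108,90.4)
E
```

```text
clock: 26.95
ee_pos: [0.6197, 0.2004, 0.1209]
tool_rot: [3.14, -0.001, 1.577]
wrist_force: [-0.2, -0.2, 0.4]
finger_gap: 0.0549
at [0.6197 0.2004 0.1209] yaw 90.4 | twist -0.0 tx 0.0016 ty -0.0004 tz 0.0101 t 26.95 F [-0.2069 -0.1921  0.4141] gap 0.0549 tilt [179.9256  -0.0724]
```

```bash
python3 -m pendant '[{"tx":0,"ty":0,"tz":0.008,"twist":0,"jaw":0.8},{"tx":0,"ty":0,"tz":0.002,"twist":0,"jaw":0.8},{"tx":0,"ty":0,"tz":0,"twist":0,"jaw":0.8},{"tx":0.001,"ty":0,"tz":0,"twist":0,"jaw":0.8},{"tx":0.001,"ty":0,"tz":0,"twist":0,"jaw":0.8},{"tx":0.001,"ty":0,"tz":0,"twist":0,"jaw":0.8},{"tx":0,"ty":0,"tz":0,"twist":0,"jaw":0.8}]'
python3 - <<'E'
from h import *
go(.6193,.202,.1108,90.4)
E
```

```text
clock: 27.65
ee_pos: [0.6198, 0.2019, 0.1108]
tool_rot: [3.14, 0.001, 1.576]
wrist_force: [-0.1, -2.6, 6.0]
finger_gap: 0.0551
at [0.6198 0.2019 0.1108] yaw 90.3 | twist -0.1 tx 0.0001 ty -0.0005 tz -0.0000 t 27.65 F [-0.0657 -2.6426  5.9738] gap 0.0551 tilt [179.8829   0.0637]
```

```bash
python3 -m pendant '[{"tx":0.001,"ty":0,"tz":0,"twist":0,"jaw":0.8},{"tx":0.001,"ty":0,"tz":0,"twist":0,"jaw":0.8},{"tx":0,"ty":0,"tz":0,"twist":0,"jaw":0.8},{"tx":0,"ty":0,"tz":0,"twist":0,"jaw":0.8}]'
```

```text
clock: 28.05
ee_pos: [0.6199, 0.2028, 0.1108]
tool_rot: [3.14, 0.003, 1.576]
wrist_force: [-1.2, -5.2, 7.9]
finger_gap: 0.0549
```

```bash
python3 -m pendant '[{"tx":0.0015,"ty":0,"tz":0,"twist":0,"jaw":0.8},{"tx":0,"ty":0,"tz":0,"twist":0,"jaw":0.8},{"tx":0,"ty":0,"tz":0,"twist":0,"jaw":0.8}]'
python3 -m pendant '[{"tx":0,"ty":0,"tz":0,"twist":0,"jaw":0.45},{"tx":0,"ty":0,"tz":0,"twist":0,"jaw":0.2},{"tx":0,"ty":0,"tz":0,"twist":0,"jaw":0.0},{"tx":0,"ty":0,"tz":-0.04,"twist":0,"jaw":0},{"tx":0,"ty":0,"tz":-0.04,"twist":0,"jaw":0},{"tx":-0.02,"ty":0,"tz":-0.04,"twist":0,"jaw":0},{"tx":-0.02,"ty":0,"tz":-0.03,"twist":0,"jaw":0},{"tx":0,"ty":0,"tz":0,"twist":0,"jaw":0}]'
cat >> h.py <<'E'
def row():
    c=camera("wrist");W=cloud(c)
    m=(W[...,2]>.126)&(W[...,2]<.142)&(W[...,1]>-.06)&(W[...,1]<.262)&(abs(W[...,0]-.62)<.06)
    P=W[m];print("row",len(P),cv2.minAreaRect((P[:,:2]*1000).astype(np.float32)),P.min(0),P.max(0))
    return c,W
E
python3 - <<'E'
from h import *
c,W=row();save(c,"w6")
go(.4393,-.2265,.1,108.2)
E
```

```text
clock: 28.35
ee_pos: [0.6199, 0.2028, 0.1108]
tool_rot: [3.14, 0.005, 1.575]
wrist_force: [-2.1, -9.3, 9.4]
finger_gap: 0.0552
clock: 29.15
ee_pos: [0.6214, 0.1649, 0.2642]
tool_rot: [3.134, -0.001, 1.574]
wrist_force: [-0.1, 0.2, -0.7]
finger_gap: 0.0856
row 10385 ((619.8677368164062, 216.3377685546875), (57.478538513183594, 91.46886444091797), 0.2985943853855133) [0.591  0.1707 0.1306] [0.6488 0.262  0.1366]
at [0.6203 0.1658 0.2618] yaw 90.2 | twist -18.0 tx -0.3161 ty -0.2945 tz 0.1618 t 29.2 F [ 0.3296  0.859  -0.2125] gap 0.0853 tilt [179.7666  -0.0602]
```

View pics/w6.png

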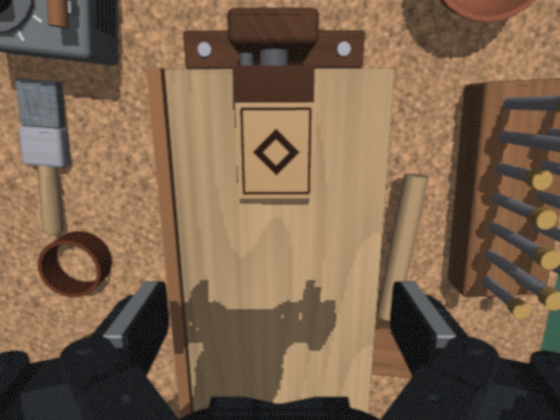

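```bash
python3 -m pendant '[{"tx":-0.041,"ty":-0.0155,"tz":-0.01,"twist":0,"jaw":0},{"tx":-0.041,"ty":-0.0155,"tz":-0.01,"twist":0,"jaw":0},{"tx":-0.041,"ty":-0.0155,"tz":-0.01,"twist":0,"jaw":0},{"tx":-0.041,"ty":-0.0155,"tz":-0.01,"twist":0,"jaw":0},{"tx":-0.041,"ty":-0.0155,"tz":0,"twist":0,"jaw":0},{"tx":-0.041,"ty":-0.0155,"tz":0,"twist":0,"jaw":0},{"tx":-0.041,"ty":-0.0155,"tz":0,"twist":0,"jaw":0},{"tx":-0.041,"ty":-0.0155,"tz":0,"twist":0,"jaw":0},{"tx":-0.041,"ty":-0.0155,"tz":0,"twist":0,"jaw":0},{"tx":-0.041,"ty":-0.0155,"tz":0,"twist":0,"jaw":0},{"tx":0,"ty":0,"tz":0,"twist":0,"jaw":0},{"tx":0,"ty":0,"tz":0,"twist":0,"jaw":0}]'
python3 - <<'E'
from h import *
c,W=tiles();go(.4393,-.2265,.1,108.2)
E
```

```text
clock: 30.4
ee_pos: [0.4664, -0.245, 0.2983]
tool_rot: [-3.14, -0.002, 1.575]
wrist_force: [0.1, -0.1, -0.0]
finger_gap: 0.0854
conf 0.96 px [254. 153.] ctr [ 439.3 -226.8] size [56.1 68.2] shortdir 18.2 hue 16.0 z 0.024
conf 0.82 px [264. 291.] ctr [ 447.3 -397.5] size [56.6 69.5] shortdir 25.4 hue 16.0 z 0.024
conf 0.80 px [164. 244.] ctr [ 327.  -333.8] size [69.3 56.5] shortdir 107.6 hue 90.0 z 0.024
conf 0.56 px [385. 270.] ctr [ 599.3 -367. ] size [68.6 57.1] shortdir 157.3 hue 16.0 z 0.024
at [ 0.4674 -0.243   0.2991] yaw 90.5 | twist -17.7 tx 0.0244 ty -0.0215 tz 0.1991 t 30.5 F [0.4421 0.5989 0.4978] gap 0.0852 tilt [-179.9946   -0.0839]
```

```bash
python3 -m pendant '[{"tx":0.0165,"ty":-0.028,"tz":0.03,"twist":0,"jaw":0},{"tx":0,"ty":0,"tz":0.045,"twist":-6,"jaw":0},{"tx":0,"ty":0,"tz":0.045,"twist":-6,"jaw":0},{"tx":0,"ty":0,"tz":0.045,"twist":-5.7,"jaw":0},{"tx":0,"ty":0,"tz":0.045,"twist":0,"jaw":0},{"tx":0,"ty":0,"tz":0.03,"twist":0,"jaw":0},{"tx":0,"ty":0,"tz":0,"twist":0,"jaw":0},{"tx":0,"ty":0,"tz":0,"twist":0,"jaw":0}]'
python3 - <<'E'
from h import *
go(.4393,-.2267,.0,108.2)
E
```

```text
clock: 31.3
ee_pos: [0.4397, -0.2268, 0.0602]
tool_rot: [3.141, -0.001, 1.889]
wrist_force: [0.1, 0.6, 0.2]
finger_gap: 0.0855
at [ 0.4397 -0.2268  0.0602] yaw 108.2 | twist 0.0 tx 0.0002 ty -0.0004 tz 0.0602 t 31.3 F [0.121  0.5725 0.1784] gap 0.0855 tilt [179.969   -0.0537]
```

```bash
python3 -m pendant '[{"tx":0,"ty":0,"tz":0.03,"twist":0,"jaw":0},{"tx":0,"ty":0,"tz":0.028,"twist":0,"jaw":0},{"tx":0,"ty":0,"tz":0,"twist":0,"jaw":0},{"tx":0,"ty":0,"tz":0,"twist":0,"jaw":0.6},{"tx":0,"ty":0,"tz":0,"twist":0,"jaw":0.8},{"tx":0,"ty":0,"tz":0,"twist":0,"jaw":0.8},{"tx":0,"ty":0,"tz":0,"twist":0,"jaw":0.8}]' 50
python3 -m pendant '[{"tx":0,"ty":0,"tz":-0.03,"twist":0,"jaw":0.8},{"tx":0,"ty":0,"tz":-0.045,"twist":6,"jaw":0.8},{"tx":0,"ty":0,"tz":-0.045,"twist":6,"jaw":0.8},{"tx":0,"ty":0,"tz":-0.045,"twist":5.8,"jaw":0.8},{"tx":0.03,"ty":0.015,"tz":-0.04,"twist":0,"jaw":0.8},{"tx":0.04,"ty":0.02,"tz":0,"twist":0,"jaw":0.8},{"tx":0.04,"ty":0.02,"tz":0,"twist":0,"jaw":0.8},{"tx":0.04,"ty":0.02,"tz":0,"twist":0,"jaw":0.8},{"tx":0.04,"ty":0.02,"tz":0,"twist":0,"jaw":0.8},{"tx":0.04,"ty":0.02,"tz":0,"twist":0,"jaw":0.8},{"tx":0.04,"ty":0.02,"tz":0,"twist":0,"jaw":0.8},{"tx":0.04,"ty":0.02,"tz":0,"twist":0,"jaw":0.8}]'
python3 -m pendant '[{"tx":0.045,"ty":0.023,"tz":0,"twist":0,"jaw":0.8},{"tx":0,"ty":0,"tz":0,"twist":0,"jaw":0.8},{"tx":0,"ty":0,"tz":0,"twist":0,"jaw":0.8}]'
python3 - <<'E'
from h import *
held()
go(.6200,.131,.15,90.4)
E
```

```text
clock: 32.0
ee_pos: [0.4401, -0.2288, 0.0037]
tool_rot: [3.139, 0.003, 1.886]
wrist_force: [-0.6, 1.3, 7.8]
finger_gap: 0.0548
clock: 33.2
ee_pos: [0.5921, 0.0829, 0.2066]
tool_rot: [3.14, -0.0, 1.576]
wrist_force: [1.2, -0.2, -0.6]
finger_gap: 0.0549
clock: 33.5
ee_pos: [0.6139, 0.1279, 0.2061]
tool_rot: [3.141, -0.001, 1.579]
wrist_force: [-0.7, -1.1, -0.1]
finger_gap: 0.0548
held 28378 ((614.4348754882812, 129.97372436523438), (82.48084259033203, 69.3746109008789), 0.34350350499153137) top z-TCP 0.020787036199814424 tcp [0.6139 0.1259 0.2058]
at [0.6139 0.1259 0.2058] yaw 90.3 | twist -0.1 tx 0.0051 ty 0.0061 tz 0.0558 t 33.55 F [-0.7517  0.0694 -0.4229] gap 0.0546 tilt [179.9757  -0.0043]
```

```bash
python3 -m pendant '[{"tx":0.003,"ty":0.006,"tz":0.0,"twist":0,"jaw":0.8},{"tx":0,"ty":0,"tz":0.03,"twist":0,"jaw":0.8},{"tx":0,"ty":0,"tz":0.03,"twist":0,"jaw":0.8},{"tx":0,"ty":0,"tz":0.024,"twist":0,"jaw":0.8},{"tx":0,"ty":0,"tz":0,"twist":0,"jaw":0.8},{"tx":0,"ty":0,"tz":0,"twist":0,"jaw":0.8}]'
python3 - <<'E'
from h import *
go(.6199,.1344,.1126,90.4)
E
```

```text
clock: 34.15
ee_pos: [0.6206, 0.1277, 0.1216]
tool_rot: [3.141, -0.0, 1.574]
wrist_force: [0.1, -0.1, -0.1]
finger_gap: 0.0552
at [0.6206 0.1277 0.1216] yaw 90.2 | twist -0.2 tx 0.0067 ty -0.0007 tz 0.0090 t 34.15 F [ 0.1049 -0.1435 -0.0581] gap 0.0552 tilt [179.9924  -0.0027]
```

```bash
python3 -m pendant '[{"tx":0.002,"ty":-0.0005,"tz":0.006,"twist":-0.2,"jaw":0.8},{"tx":0.001,"ty":0,"tz":0.003,"twist":0,"jaw":0.8},{"tx":0,"ty":0,"tz":0,"twist":0,"jaw":0.8},{"tx":0.0015,"ty":0,"tz":0,"twist":0,"jaw":0.8},{"tx":0.0015,"ty":0,"tz":0,"twist":0,"jaw":0.8},{"tx":0.0015,"ty":0,"tz":0,"twist":0,"jaw":0.8},{"tx":0,"ty":0,"tz":0,"twist":0,"jaw":0.8}]'
python3 -m pendant '[{"tx":0.001,"ty":0,"tz":0,"twist":0,"jaw":0.8},{"tx":0.0,"ty":0,"tz":0,"twist":0,"jaw":0.8},{"tx":0,"ty":0,"tz":0,"twist":0,"jaw":0.8}]'
```

```text
clock: 34.85
ee_pos: [0.6204, 0.1343, 0.1128]
tool_rot: [3.14, 0.003, 1.578]
wrist_force: [-0.6, -6.3, 8.3]
finger_gap: 0.0549
clock: 35.15
ee_pos: [0.6204, 0.1343, 0.1128]
tool_rot: [3.14, 0.004, 1.577]
wrist_force: [-2.5, -8.2, 8.6]
finger_gap: 0.0545
```

```bash
python3 -m pendant '[{"tx":0,"ty":0,"tz":0,"twist":0,"jaw":0.45},{"tx":0,"ty":0,"tz":0,"twist":0,"jaw":0.2},{"tx":0,"ty":0,"tz":0,"twist":0,"jaw":0.0},{"tx":0,"ty":0,"tz":-0.04,"twist":0,"jaw":0},{"tx":0,"ty":0,"tz":-0.04,"twist":0,"jaw":0},{"tx":-0.01,"ty":0,"tz":-0.04,"twist":0,"jaw":0},{"tx":-0.01,"ty":0,"tz":-0.045,"twist":0,"jaw":0},{"tx":0,"ty":0,"tz":0,"twist":0,"jaw":0}]'
python3 - <<'E'
from h import *
c,W=row();go(.5993,-.34,.3,90.4)
E
```

```text
clock: 35.95
ee_pos: [0.622, 0.1181, 0.2832]
tool_rot: [3.132, -0.003, 1.578]
wrist_force: [-0.8, 0.0, 0.2]
finger_gap: 0.0856
row 16367 ((620.626953125, 181.18115234375), (57.16292190551758, 157.95054626464844), 1.0022244453430176) [0.5908 0.102  0.1275] [0.6491 0.2603 0.1362]
at [0.621  0.118  0.2801] yaw 90.4 | twist 0.0 tx -0.4578 ty -0.0248 tz -0.0199 t 36.0 F [-0.497  -0.2038 -0.6631] gap 0.0857 tilt [179.6819  -0.1067]
```

```bash
python3 -m pendant '[{"tx":-0.042,"ty":-0.0023,"tz":-0.01,"twist":0,"jaw":0},{"tx":-0.042,"ty":-0.0023,"tz":-0.01,"twist":0,"jaw":0},{"tx":-0.042,"ty":-0.0023,"tz":0,"twist":0,"jaw":0},{"tx":-0.042,"ty":-0.0023,"tz":0,"twist":0,"jaw":0},{"tx":-0.042,"ty":-0.0023,"tz":0,"twist":0,"jaw":0},{"tx":-0.042,"ty":-0.0023,"tz":0,"twist":0,"jaw":0},{"tx":-0.042,"ty":-0.0023,"tz":0,"twist":0,"jaw":0},{"tx":-0.042,"ty":-0.0023,"tz":0,"twist":0,"jaw":0},{"tx":-0.042,"ty":-0.0023,"tz":0,"twist":0,"jaw":0},{"tx":-0.042,"ty":-0.0023,"tz":0,"twist":0,"jaw":0},{"tx":-0.042,"ty":0,"tz":0,"twist":0,"jaw":0},{"tx":0,"ty":0,"tz":0,"twist":0,"jaw":0}]'
python3 -m pendant '[{"tx":0,"ty":0,"tz":0,"twist":0,"jaw":0},{"tx":0,"ty":0,"tz":0,"twist":0,"jaw":0}]'
python3 - <<'E'
from h import *
c,W=tiles();go(.5993,-.367,.06,67.3)
E
```

```text
clock: 37.2
ee_pos: [0.5986, -0.3527, 0.2935]
tool_rot: [-3.138, 0.001, 1.57]
wrist_force: [-0.5, 0.3, -0.1]
finger_gap: 0.0852
clock: 37.4
ee_pos: [0.601, -0.3429, 0.2961]
tool_rot: [-3.141, -0.002, 1.582]
wrist_force: [-0.7, 0.6, -0.4]
finger_gap: 0.0853
conf 0.97 px [277. 191.] ctr [ 599.5 -367. ] size [68.5 56.1] shortdir 157.5 hue 16.0 z 0.024
conf 0.95 px [ 37. 162.] ctr [ 327.2 -333.8] size [69.8 56.2] shortdir 107.7 hue 90.0 z 0.024
conf 0.74 px [341. 278.] ctr [ 681.6 -476.2] size [56.2 69.8] shortdir 33.7 hue 89.0 z 0.024
conf 0.59 px [148. 218.] ctr [ 447.3 -397.4] size [57.2 68.1] shortdir 25.4 hue 16.0 z 0.024
at [ 0.6011 -0.3429  0.2968] yaw 90.6 | twist 23.3 tx -0.0229 ty 0.0076 tz 0.2368 t 37.5 F [ 0.1499  0.175  -0.1639] gap 0.0853 tilt [-179.998    -0.0429]
```

```bash
python3 -m pendant '[{"tx":-0.024,"ty":-0.0016,"tz":0.03,"twist":0,"jaw":0},{"tx":0,"ty":0,"tz":0.045,"twist":7.8,"jaw":0},{"tx":0,"ty":0,"tz":0.045,"twist":7.8,"jaw":0},{"tx":0,"ty":0,"tz":0.045,"twist":7.6,"jaw":0},{"tx":0,"ty":0,"tz":0.045,"twist":0,"jaw":0},{"tx":0,"ty":0,"tz":0.027,"twist":0,"jaw":0},{"tx":0,"ty":0,"tz":0,"twist":0,"jaw":0},{"tx":0,"ty":0,"tz":0,"twist":0,"jaw":0}]'
python3 - <<'E'
from h import *
go(.5995,-.367,.0,67.4)
E
```

```text
clock: 38.3
ee_pos: [0.6, -0.3681, 0.0608]
tool_rot: [3.141, -0.001, 1.175]
wrist_force: [-0.4, 0.1, 1.0]
finger_gap: 0.0851
at [ 0.6    -0.3681  0.0608] yaw 67.4 | twist -0.0 tx 0.0008 ty -0.0009 tz 0.0608 t 38.3 F [-0.4423  0.1478  1.0389] gap 0.0851 tilt [179.9711  -0.0377]
```

```bash
python3 -m pendant '[{"tx":0.001,"ty":-0.0009,"tz":0.03,"twist":0,"jaw":0},{"tx":0,"ty":0,"tz":0.0285,"twist":0,"jaw":0},{"tx":0,"ty":0,"tz":0,"twist":0,"jaw":0},{"tx":0,"ty":0,"tz":0,"twist":0,"jaw":0.6},{"tx":0,"ty":0,"tz":0,"twist":0,"jaw":0.8},{"tx":0,"ty":0,"tz":0,"twist":0,"jaw":0.8},{"tx":0,"ty":0,"tz":0,"twist":0,"jaw":0.8}]' 50
python3 -m pendant '[{"tx":0,"ty":0,"tz":-0.03,"twist":0,"jaw":0.8},{"tx":0,"ty":0,"tz":-0.045,"twist":-7.7,"jaw":0.8},{"tx":0,"ty":0,"tz":-0.045,"twist":-7.7,"jaw":0.8},{"tx":0,"ty":0,"tz":-0.045,"twist":-7.6,"jaw":0.8},{"tx":0,"ty":0,"tz":-0.045,"twist":0,"jaw":0.8},{"tx":0.02,"ty":0,"tz":-0.045,"twist":0,"jaw":0.8},{"tx":0.04,"ty":0.004,"tz":-0.015,"twist":0,"jaw":0.8},{"tx":0.04,"ty":0.004,"tz":0,"twist":0,"jaw":0.8},{"tx":0.04,"ty":0.004,"tz":0,"twist":0,"jaw":0.8},{"tx":0.04,"ty":0.004,"tz":0,"twist":0,"jaw":0.8},{"tx":0.04,"ty":0.004,"tz":0,"twist":0,"jaw":0.8},{"tx":0.04,"ty":0,"tz":0,"twist":0,"jaw":0.8}]'
python3 -m pendant '[{"tx":0.04,"ty":0,"tz":0,"twist":0,"jaw":0.8},{"tx":0.04,"ty":0,"tz":0,"twist":0,"jaw":0.8},{"tx":0.04,"ty":0,"tz":0,"twist":0,"jaw":0.8},{"tx":0.04,"ty":0,"tz":0,"twist":0,"jaw":0.8},{"tx":0.005,"ty":0,"tz":0.02,"twist":0,"jaw":0.8},{"tx":0,"ty":0,"tz":0,"twist":0,"jaw":0.8},{"tx":0,"ty":0,"tz":0,"twist":0,"jaw":0.8},{"tx":0,"ty":0,"tz":0,"twist":0,"jaw":0.8}]'
python3 - <<'E'
from h import *
held()
go(.6205,.0625,.121,90.4)
E
```

```text
clock: 39.0
ee_pos: [0.6005, -0.3683, 0.0045]
tool_rot: [3.137, 0.0, 1.174]
wrist_force: [0.3, 0.2, 7.4]
finger_gap: 0.0545
clock: 40.2
ee_pos: [0.6177, -0.1058, 0.2728]
tool_rot: [3.14, 0.0, 1.576]
wrist_force: [1.0, 0.1, -1.0]
finger_gap: 0.0551
clock: 41.0
ee_pos: [0.6173, 0.0557, 0.2524]
tool_rot: [3.14, 0.001, 1.573]
wrist_force: [-0.5, 0.9, -0.5]
finger_gap: 0.0553
held 27894 ((617.7630615234375, 55.69001007080078), (82.46336364746094, 69.5102310180664), 0.2796087861061096) top z-TCP 0.019937470875239727 tcp [0.6173 0.0558 0.2523]
at [0.6173 0.0558 0.2523] yaw 90.1 | twist -0.3 tx 0.0067 ty 0.0033 tz 0.1313 t 41.05 F [-0.1976  0.0305 -0.5098] gap 0.0549 tilt [179.9298   0.0216]
```

```bash
python3 -m pendant '[{"tx":0.0075,"ty":0.003,"tz":0.0,"twist":-0.3,"jaw":0.8},{"tx":0,"ty":0,"tz":0.04,"twist":0,"jaw":0.8},{"tx":0,"ty":0,"tz":0.04,"twist":0,"jaw":0.8},{"tx":0,"ty":0,"tz":0.035,"twist":0,"jaw":0.8},{"tx":0,"ty":0,"tz":0.015,"twist":0,"jaw":0.8},{"tx":0,"ty":0,"tz":0,"twist":0,"jaw":0.8},{"tx":0,"ty":0,"tz":0,"twist":0,"jaw":0.8}]'
python3 - <<'E'
from h import *
go(.6203,.068,.1134,90.4)
E
```

```text
clock: 41.75
ee_pos: [0.6206, 0.0654, 0.1228]
tool_rot: [3.14, -0.001, 1.581]
wrist_force: [-0.2, -0.3, -0.5]
finger_gap: 0.055
at [0.6206 0.0654 0.1228] yaw 90.6 | twist 0.2 tx 0.0026 ty -0.0003 tz 0.0094 t 41.75 F [-0.2433 -0.2853 -0.5252] gap 0.0550 tilt [179.9051  -0.0495]
```

```bash
python3 -m pendant '[{"tx":0,"ty":-0.0003,"tz":0.006,"twist":0.2,"jaw":0.8},{"tx":0,"ty":0,"tz":0.0035,"twist":0,"jaw":0.8},{"tx":0,"ty":0,"tz":0,"twist":0,"jaw":0.8},{"tx":0.001,"ty":0,"tz":0,"twist":0,"jaw":0.8},{"tx":0.001,"ty":0,"tz":0,"twist":0,"jaw":0.8},{"tx":0.001,"ty":0,"tz":0,"twist":0,"jaw":0.8},{"tx":0,"ty":0,"tz":0,"twist":0,"jaw":0.8}]'
python3 -m pendant '[{"tx":0.001,"ty":0,"tz":0,"twist":0,"jaw":0.8},{"tx":0.001,"ty":0,"tz":0,"twist":0,"jaw":0.8},{"tx":0,"ty":0,"tz":0,"twist":0,"jaw":0.8}]'
python3 -m pendant '[{"tx":0.001,"ty":0,"tz":0,"twist":0,"jaw":0.8},{"tx":0,"ty":0,"tz":0,"twist":0,"jaw":0.8},{"tx":0,"ty":0,"tz":0,"twist":0,"jaw":0.8}]'
```

```text
clock: 42.45
ee_pos: [0.6205, 0.0672, 0.1135]
tool_rot: [3.139, 0.001, 1.576]
wrist_force: [-0.4, -2.7, 6.4]
finger_gap: 0.0549
clock: 42.75
ee_pos: [0.6205, 0.0684, 0.1135]
tool_rot: [3.139, 0.002, 1.576]
wrist_force: [-1.4, -4.1, 5.7]
finger_gap: 0.0547
clock: 43.05
ee_pos: [0.6205, 0.0684, 0.1135]
tool_rot: [3.139, 0.003, 1.575]
wrist_force: [-1.1, -8.1, 7.6]
finger_gap: 0.0548
```

Contact is at 0.0684, as predicted. I'll release, check the row and go for the ring tile.

```bash
python3 -m pendant '[{"tx":0,"ty":0,"tz":0,"twist":0,"jaw":0.45},{"tx":0,"ty":0,"tz":0,"twist":0,"jaw":0.2},{"tx":0,"ty":0,"tz":0,"twist":0,"jaw":0.0},{"tx":0,"ty":0,"tz":-0.04,"twist":0,"jaw":0},{"tx":0,"ty":0,"tz":-0.04,"twist":0,"jaw":0},{"tx":0,"ty":0,"tz":-0.045,"twist":0,"jaw":0},{"tx":0,"ty":0,"tz":-0.045,"twist":0,"jaw":0},{"tx":0,"ty":0,"tz":0,"twist":0,"jaw":0},{"tx":0,"ty":0,"tz":0,"twist":0,"jaw":0}]'
python3 - <<'E'
from h import *
c,W=row();go(.455,-.375,.3,90.4)
E
python3 -m pendant '[{"tx":-0.037,"ty":-0.0165,"tz":0,"twist":0,"jaw":0},{"tx":-0.04,"ty":-0.0165,"tz":0,"twist":0,"jaw":0},{"tx":-0.04,"ty":-0.0165,"tz":0,"twist":0,"jaw":0},{"tx":-0.04,"ty":-0.0165,"tz":0,"twist":0,"jaw":0},{"tx":-0.04,"ty":-0.0165,"tz":0,"twist":0,"jaw":0},{"tx":-0.04,"ty":-0.0165,"tz":0,"twist":0,"jaw":0},{"tx":-0.04,"ty":-0.0165,"tz":0,"twist":0,"jaw":0},{"tx":-0.04,"ty":-0.0165,"tz":0,"twist":0,"jaw":0},{"tx":-0.04,"ty":-0.0165,"tz":0,"twist":0,"jaw":0},{"tx":-0.04,"ty":-0.0165,"tz":0,"twist":0,"jaw":0},{"tx":-0.04,"ty":0,"tz":0,"twist":0,"jaw":0},{"tx":0,"ty":0,"tz":0,"twist":0,"jaw":0}]'
python3 -m pendant '[{"tx":0,"ty":0,"tz":0,"twist":0,"jaw":0},{"tx":0,"ty":0,"tz":0,"twist":0,"jaw":0}]'
python3 - <<'E'
from h import *
c,W=tiles();go(.4473,-.3974,.06,115.4)
E
```

```text
clock: 43.95
ee_pos: [0.6196, 0.0716, 0.283]
tool_rot: [3.139, -0.0, 1.578]
wrist_force: [-0.3, -0.0, -0.3]
finger_gap: 0.0852
row 18062 ((621.1443481445312, 123.56937408447266), (56.37302780151367, 178.69105529785156), 0.28887778520584106) [0.5925 0.0341 0.1306] [0.6495 0.213  0.1362]
at [0.6191 0.071  0.2815] yaw 90.4 | twist -0.0 tx -0.4449 ty -0.1672 tz -0.0185 t 44.0 F [ 0.0639 -0.8805 -0.2455] gap 0.0851 tilt [-179.9917    0.0078]
clock: 45.2
ee_pos: [0.454, -0.374, 0.2788]
tool_rot: [-3.138, -0.001, 1.568]
wrist_force: [0.1, 0.5, -0.5]
finger_gap: 0.0858
clock: 45.4
ee_pos: [0.4574, -0.3657, 0.281]
tool_rot: [-3.141, -0.002, 1.579]
wrist_force: [-0.7, -0.4, -0.3]
finger_gap: 0.0854
conf 0.79 px [159. 146.] ctr [ 327.1 -333.9] size [68.7 56.1] shortdir 107.6 hue 90.0 z 0.024
conf 0.70 px [268. 203.] ctr [ 447.2 -397.6] size [56.3 68.6] shortdir 25.4 hue 16.0 z 0.024
conf 0.65 px [470. 268.] ctr [ 681.5 -475.8] size [56.7 70.1] shortdir 33.9 hue 89.0 z 0.024
at [ 0.4576 -0.3656  0.2817] yaw 90.5 | twist -24.9 tx -0.0243 ty -0.0230 tz 0.2217 t 45.5 F [ 0.3906  0.9132 -0.2362] gap 0.0856 tilt [-179.9811   -0.0382]
```

```bash
python3 -m pendant '[{"tx":-0.032,"ty":-0.0104,"tz":0.03,"twist":0,"jaw":0},{"tx":0,"ty":0,"tz":0.045,"twist":-8.3,"jaw":0},{"tx":0,"ty":0,"tz":0.045,"twist":-8.3,"jaw":0},{"tx":0,"ty":0,"tz":0.045,"twist":-8.3,"jaw":0},{"tx":0,"ty":0,"tz":0.045,"twist":0,"jaw":0},{"tx":0,"ty":0,"tz":0.012,"twist":0,"jaw":0},{"tx":0,"ty":0,"tz":0,"twist":0,"jaw":0},{"tx":0,"ty":0,"tz":0,"twist":0,"jaw":0}]'
python3 - <<'E'
from h import *
go(.4472,-.3976,.0,115.4)
E
```

```text
clock: 46.3
ee_pos: [0.4486, -0.3992, 0.062]
tool_rot: [3.14, 0.002, 2.012]
wrist_force: [1.3, 0.5, 0.1]
finger_gap: 0.0852
at [ 0.4486 -0.3992  0.062 ] yaw 115.3 | twist -0.1 tx 0.0021 ty -0.0006 tz 0.0620 t 46.3 F [1.2949 0.5427 0.0686] gap 0.0852 tilt [179.9149   0.1227]
```

```bash
python3 -m pendant '[{"tx":0.002,"ty":-0.0006,"tz":0.03,"twist":0,"jaw":0},{"tx":0,"ty":0,"tz":0.03,"twist":0,"jaw":0},{"tx":0,"ty":0,"tz":0,"twist":0,"jaw":0},{"tx":0,"ty":0,"tz":0,"twist":0,"jaw":0.6},{"tx":0,"ty":0,"tz":0,"twist":0,"jaw":0.8},{"tx":0,"ty":0,"tz":0,"twist":0,"jaw":0.8},{"tx":0,"ty":0,"tz":0,"twist":0,"jaw":0.8}]' 50
python3 -m pendant '[{"tx":0,"ty":0,"tz":-0.03,"twist":0,"jaw":0.8},{"tx":0,"ty":0,"tz":-0.045,"twist":8.3,"jaw":0.8},{"tx":0,"ty":0,"tz":-0.045,"twist":8.3,"jaw":0.8},{"tx":0,"ty":0,"tz":-0.045,"twist":8.3,"jaw":0.8},{"tx":0,"ty":0,"tz":-0.045,"twist":0,"jaw":0.8},{"tx":0.02,"ty":0.01,"tz":-0.045,"twist":0,"jaw":0.8},{"tx":0.04,"ty":0.018,"tz":-0.015,"twist":0,"jaw":0.8},{"tx":0.04,"ty":0.018,"tz":0,"twist":0,"jaw":0.8},{"tx":0.04,"ty":0.018,"tz":0,"twist":0,"jaw":0.8},{"tx":0.04,"ty":0.018,"tz":0,"twist":0,"jaw":0.8},{"tx":0.04,"ty":0.018,"tz":0,"twist":0,"jaw":0.8},{"tx":0.04,"ty":0.018,"tz":0,"twist":0,"jaw":0.8}]'
python3 -m pendant '[{"tx":0.04,"ty":0.018,"tz":0,"twist":0,"jaw":0.8},{"tx":0.04,"ty":0.018,"tz":0,"twist":0,"jaw":0.8},{"tx":0.03,"ty":0.016,"tz":0,"twist":0,"jaw":0.8},{"tx":0.02,"ty":0,"tz":0.02,"twist":0,"jaw":0.8},{"tx":0,"ty":0,"tz":0,"twist":0,"jaw":0.8},{"tx":0,"ty":0,"tz":0,"twist":0,"jaw":0.8},{"tx":0,"ty":0,"tz":0,"twist":0,"jaw":0.8}]'
python3 - <<'E'
from h import *
held()
go(.6205,-.006,.123,90.4)
E
```

```text
clock: 47.0
ee_pos: [0.4472, -0.3985, 0.0026]
tool_rot: [3.14, 0.004, 2.012]
wrist_force: [-0.4, -0.1, 5.7]
finger_gap: 0.0551
clock: 48.2
ee_pos: [0.5623, -0.135, 0.2715]
tool_rot: [3.139, 0.001, 1.578]
wrist_force: [0.2, -0.0, -0.5]
finger_gap: 0.0548
clock: 48.9
ee_pos: [0.6132, -0.008, 0.2509]
tool_rot: [3.14, 0.001, 1.576]
wrist_force: [-1.4, -0.0, -0.7]
finger_gap: 0.0548
held 28728 ((613.8108520507812, -7.1743316650390625), (82.58385467529297, 69.23487091064453), 0.16133449971675873) top z-TCP 0.021896397288383163 tcp [ 0.6133 -0.0082  0.2508]
at [ 0.6133 -0.0082  0.2508] yaw 90.3 | twist -0.1 tx 0.0021 ty 0.0072 tz 0.1278 t 48.95 F [-0.3125  0.3333 -1.0563] gap 0.0549 tilt [179.9174   0.0416]
```

```bash
python3 -m pendant '[{"tx":0.001,"ty":0.0072,"tz":0.0,"twist":0,"jaw":0.8},{"tx":0,"ty":0,"tz":0.04,"twist":0,"jaw":0.8},{"tx":0,"ty":0,"tz":0.04,"twist":0,"jaw":0.8},{"tx":0,"ty":0,"tz":0.035,"twist":0,"jaw":0.8},{"tx":0,"ty":0,"tz":0.013,"twist":0,"jaw":0.8},{"tx":0,"ty":0,"tz":0,"twist":0,"jaw":0.8},{"tx":0,"ty":0,"tz":0,"twist":0,"jaw":0.8}]'
python3 - <<'E'
from h import *
go(.6207,-.0008,.1114,90.4)
E
```

```text
clock: 49.65
ee_pos: [0.6214, -0.0055, 0.1232]
tool_rot: [3.14, -0.001, 1.577]
wrist_force: [0.3, 0.3, 0.4]
finger_gap: 0.0547
at [ 0.6214 -0.0055  0.1232] yaw 90.3 | twist -0.1 tx 0.0047 ty -0.0006 tz 0.0118 t 49.65 F [0.2639 0.2879 0.434 ] gap 0.0547 tilt [179.8836  -0.0324]
```

```bash
python3 -m pendant '[{"tx":0.001,"ty":-0.0006,"tz":0.008,"twist":0,"jaw":0.8},{"tx":0.001,"ty":0,"tz":0.004,"twist":0,"jaw":0.8},{"tx":0,"ty":0,"tz":0,"twist":0,"jaw":0.8},{"tx":0.001,"ty":0,"tz":0,"twist":0,"jaw":0.8},{"tx":0.001,"ty":0,"tz":0,"twist":0,"jaw":0.8},{"tx":0.001,"ty":0,"tz":0,"twist":0,"jaw":0.8},{"tx":0,"ty":0,"tz":0,"twist":0,"jaw":0.8}]'
python3 -m pendant '[{"tx":0.001,"ty":0,"tz":0,"twist":0,"jaw":0.8},{"tx":0.001,"ty":0,"tz":0,"twist":0,"jaw":0.8},{"tx":0,"ty":0,"tz":0,"twist":0,"jaw":0.8}]'
python3 -m pendant '[{"tx":0.001,"ty":0,"tz":0,"twist":0,"jaw":0.8},{"tx":0,"ty":0,"tz":0,"twist":0,"jaw":0.8},{"tx":0,"ty":0,"tz":0,"twist":0,"jaw":0.8}]'
```

```text
clock: 50.35
ee_pos: [0.6208, -0.0018, 0.1116]
tool_rot: [3.138, 0.002, 1.576]
wrist_force: [-0.4, -3.6, 7.9]
finger_gap: 0.0546
clock: 50.65
ee_pos: [0.6209, -0.0005, 0.1116]
tool_rot: [3.138, 0.003, 1.576]
wrist_force: [-0.3, -4.7, 9.5]
finger_gap: 0.0547
clock: 50.95
ee_pos: [0.6209, -0.0005, 0.1116]
tool_rot: [3.138, 0.004, 1.575]
wrist_force: [-1.2, -7.1, 9.4]
finger_gap: 0.0544
```

```bash
python3 -m pendant '[{"tx":0,"ty":0,"tz":0,"twist":0,"jaw":0.45},{"tx":0,"ty":0,"tz":0,"twist":0,"jaw":0.2},{"tx":0,"ty":0,"tz":0,"twist":0,"jaw":0.0},{"tx":0,"ty":0,"tz":-0.04,"twist":0,"jaw":0},{"tx":0,"ty":0,"tz":-0.04,"twist":0,"jaw":0},{"tx":0,"ty":0,"tz":-0.045,"twist":0,"jaw":0},{"tx":0,"ty":0,"tz":-0.045,"twist":0,"jaw":0},{"tx":-0.03,"ty":0,"tz":-0.045,"twist":0,"jaw":0},{"tx":-0.03,"ty":0,"tz":-0.045,"twist":0,"jaw":0},{"tx":-0.03,"ty":0,"tz":0,"twist":0,"jaw":0},{"tx":0,"ty":0,"tz":0,"twist":0,"jaw":0},{"tx":0,"ty":0,"tz":0,"twist":0,"jaw":0}]'
python3 - <<'E'
from h import *
c,W=row();save(c,"w7");print(ctrl.read_state()["ee_pos"])
m=(np.hypot(W[...,0]-.62,W[...,1]+.107)<.05)&(W[...,2]>.19)&(W[...,2]<.22);P=W[m];print(len(P));len(P)>20 and print(cv2.minAreaRect((P[:,:2]*1000).astype(np.float32)))
m=(abs(W[...,2]-.109)<.004)&(W[...,1]>-.05)&(W[...,1]<.25)&(abs(W[...,0]-.63)<.08);P=W[m]
print("plane",np.linalg.lstsq(np.c_[P[:,:2],np.ones(len(P))],P[:,2],rcond=None)[0])
E
```

```text
clock: 52.15
ee_pos: [0.62, -0.0834, 0.3625]
tool_rot: [-3.141, -0.001, 1.576]
wrist_force: [0.7, 0.4, -0.4]
finger_gap: 0.0852
row 7839 ((621.5887451171875, 21.560836791992188), (56.12494659423828, 109.94329833984375), 0.17482765018939972) [ 0.5935 -0.0335  0.1304] [0.6498 0.0766 0.1367]
[ 0.6199 -0.0823  0.3624]
870
((621.5935668945312, -106.27971649169922), (14.006561279296875, 45.682926177978516), 15.918288230895996)
plane [0.0003 0.0008 0.1092]
```

View pics/w7.png

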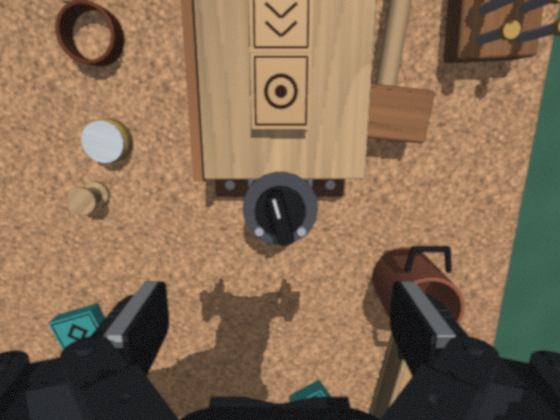

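```bash
python3 -m pendant '[{"tx":0.045,"ty":0,"tz":-0.03,"twist":0,"jaw":0},{"tx":0.045,"ty":0,"tz":-0.03,"twist":0,"jaw":0},{"tx":0.04,"ty":0,"tz":0,"twist":0,"jaw":0},{"tx":0,"ty":0,"tz":0,"twist":0,"jaw":0},{"tx":0,"ty":0,"tz":0,"twist":0,"jaw":0}]'
python3 - <<'E'
from h import *
c,W=row();save(c,"w8")
a=c["color"][0:400,150:450];cv2.imwrite("pics/w8c.png",cv2.resize(a,None,fx=1.5,fy=1.5,interpolation=cv2.INTER_CUBIC))
E
```

```text
clock: 52.7
ee_pos: [0.6187, 0.0428, 0.4181]
tool_rot: [-3.141, -0.0, 1.582]
wrist_force: [-0.2, 0.1, 0.0]
finger_gap: 0.0858
row 11928 ((621.3960571289062, 91.02592468261719), (56.32016372680664, 249.64132690429688), 0.25019997358322144) [ 0.5927 -0.0339  0.13  ] [0.6498 0.2159 0.1369]
```

View pics/w8c.png

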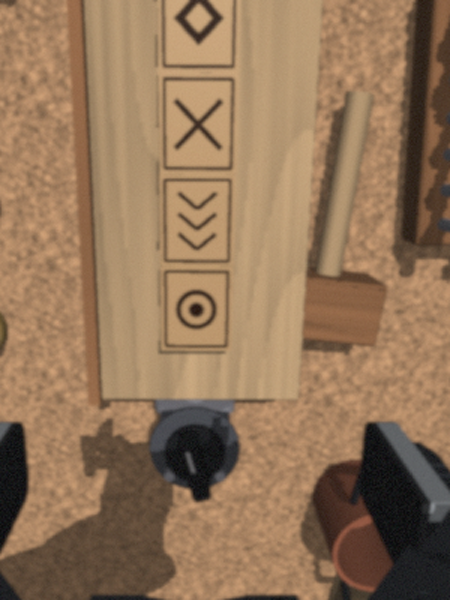

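```bash
python3 -c '
from h import *
print(ctrl.close_job())'
```

```text
the job is handed in; nothing more can be done
None
```

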